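# Charge the sample reader and hold its click lift

### The arm

A 7-joint arm with a two-finger parallel gripper is mounted at the origin on the work surface. World frame = base frame: x ahead of the robot, y to its left, z up, the work surface at z = 0. Lengths are in m, angles in rad, forces in N, time in s.
With the tool pointing down it reaches from about 0.4 to 0.85 m from the base axis. Payload 10.4 kg.
Tool frame: the origin (TCP) lies between the finger pads; the fingertips stand 8 mm ahead of it and the grasp point (between the pads) lies 11 mm behind it; z points along the fingers, x is the direction in which the jaws open and shut, and the axes are right-handed (so a half turn about z gives the same grasp; the last joint's range is limited). The gripper opens to 87 mm and grips with 3 to 60 N. Pads are 19 mm wide; open, the fingers measure 117 mm over their backs; the gripper's body (75 mm by 190 mm) begins 51 mm behind the grasp point.
Start: joints at [1.18, 0.332, -0.065, 1.46, 0.022, 1.35, -0.088], TCP at [0.225, -0.583, 0.231] pointing down, gripper open.
Joint ranges: [-2.6, 2.6], [-0.5, 2.12], [-1.47, 1.34], [0.16, 2.42], [-1.27, 4.41], [0.06, 2.06], [-2.6, 2.6]. Speed limits (rad/s): [2.22, 2.22, 2.79, 2.79, 3.14, 3.14, 3.14].

### API

Orientations are given as a unit quaternion [x, y, z, w].
In Python, from bench import r, viewer gives the robot as it stands.
- The arm moves only by the tool apply_moves, never from a script. Its argument "increments" is a list of rows, each an object with "grip": the closure in counts, from 0 (fully open) to 255 (shut); "xyz": the shift along the tool's x, y, z in mm, a list of three; "rotation": the turn, a rotation vector about the tool's x, y, z in degrees, a list of three. A call has 1 to 5 rows; each row is the pose to reach, as a shift and turn from the pose measured when the call began, along the tool's axes at that moment; what a row does not reach only later rows make up. A row lasts 1/8 s, in which the tool goes at most 62.5 mm and 10.7 degrees, less where a joint would pass 70% of its speed; a pose out of reach is approached as far as the arm can. A call with a gripper value outside its range is refused whole. The fingers move at their own pace and stop on an object; "squeeze" is the grip in N (left out, the last holds). Time passes only in rows, so rows that repeat a pose let the fingers close. It gives the time, the measured TCP pose, the force and the opening at its end, in the units of the state.
- r.read_state(): the state, without advancing time (a new reading comes with each control period).
- viewer.camera(name): name is "side" or "top"; returns a dict with "img" (384x512x3 uint8, blue, green, red), "range_z" (384x512 float32, m along the optical axis (not along the pixel's ray), 0 where there is no reading), "vertical_fov" (degrees; the focal length in pixels is half the picture's height over the tangent of half this angle, whatever the lens; pixels are square), "cx", "cy" (the principal point, pixels), "rvec" (rotation vector, rad) and "tvec" (3), from world to camera coordinates, as OpenCV has them. Camera axes: x right, y down, z forward; pixel columns grow to the right and rows downward; lengths in m; the calibration is good to about 2 mm. A picture is of the moment at which its call begins.
- r.close_job(): hands the job in, once; it reports no verdict.
The state is a dict: "time": time; "joint_positions": joint angles; "joint_vel": joint speeds; "joint_torque": joint torques, N m; "ee_pos": TCP position; "eef_rot": TCP orientation; "ft_force": force on the tool from outside, world axes, zero at the start; "torque": the same for the moment, N m; "width": finger opening in m.
Only numpy, scipy, OpenCV 4.12 (cv2) and the standard library are available. Lean on these libraries where they do the work, as an engineer would, in place of code of your own. Each camera call takes 0.05 s, during which the arm holds its last target.

### The job

Take the loaded scoop by its handle and tip all three beads into the cup in the reader's well, then set the empty scoop back down upright on the bench and let go of it. Then press the reader's ball-ended lever down three clicks, no fewer and never a fourth, which lifts the cup to its reading height, and finish while still holding the lever there, because it springs back when released. Leave the bottle, the beaker and the jar where they are.

Things in the scene. Friction and masses are not known exactly. Their poses are not given: they have to be found in the camera images.
- scoop: Loose steel weighing scoop, 110 g. Origin: underside, below the pan's middle; +x to the open nose, handle to -x, z up. Pan 70 mm long (x -35 to 35), 42 mm wide, side and back walls 3 mm thick up to 32 mm high, none at the nose. The floor slopes 12 degrees down to the back wall: beads stay in when level and roll out when the nose is tipped down 40 to 50 degrees. Stands by itself.
- scoop_grip (a point): Where to grip the scoop: on its straight white plastic handle, a bar 12 mm wide (scoop's y), 10 mm tall, free from 40 mm in front of this point to 35 mm behind it, where a 30 mm wide foot carries its end (x = -128 mm). This point lies 85 mm behind the scoop's origin and 28 mm above its underside.
- scoop_nose (a point): Middle of the open front edge of the pan's floor, 35 mm in front of the scoop's origin and 18 mm above its underside.
- bead1_center (a point): white ceramic ball, 15 mm across, 12 g; this point is its centre. All three start in the scoop, resting against its back wall: two side by side (bead1 on the scoop's +y side, bead2 on its -y side), bead3 in front of them; they roll freely.
- bead2_center (a point): white ceramic ball, 15 mm across, 12 g; this point is its centre. All three start in the scoop, resting against its back wall: two side by side (bead1 on the scoop's +y side, bead2 on its -y side), bead3 in front of them; they roll freely.
- bead3_center (a point): white ceramic ball, 15 mm across, 12 g; this point is its centre. All three start in the scoop, resting against its back wall: two side by side (bead1 on the scoop's +y side, bead2 on its -y side), bead3 in front of them; they roll freely.
- reader: Fixed white bench-top sample reader with a blue foot: a block 150 x 150 mm, 90 mm high, with a round well 80 mm across open at the top. Origin: centre of its underside on the bench; its front faces -x, its lever is on its +y side. Turned up to about 15 degrees about the vertical.
- well_mouth (a point): Centre of the well's mouth, level with the reader's top, 90 mm above the bench.
- cup_floor (a point): Centre of the inside floor of the steel sample cup in the well (part of the lift, cannot be taken out): inner diameter 68 mm, 30 mm deep. With the lever at rest its rim is 24 mm below the reader's top; it rises 8 mm a click, so after three clicks the rim is level with the top.
- cup_rim (a point): Centre of the cup's rim, 30 mm above the cup's inside floor.
- lever_hinge (a point): Centre of the lever's hinge, 30 mm behind (+x), 97 mm to the left (+y) and 75 mm above the reader's origin. The hinge axis is the reader's y axis.
- lever_ball (a point): Centre of the black ball knob, 24 mm across, on a stem 10 mm thick and 36 mm long, square to the end of a 12 mm round rod, 150 mm long from the hinge, pointing to the reader's front (-x). At rest the rod slopes up 0.5 rad and the ball is 154 mm from the hinge, 0.736 rad above level. It moves down on a circle about the hinge. Grip it from above at any yaw or press on it.
- lever (a joint): Lever angle: 0 at rest (up, on its stop), grows as it is pressed down, 0.72 at most. A spring always pulls it back to 0: 4 to 11 N at the ball. A pin rides over teeth 0.15 rad apart: resistance rises, then drops by some newtons as a tooth is passed, at 0.075, 0.225, 0.375, 0.525, 0.675: each drop is a click. Three clicks: about 0.45, 69 mm of ball travel.
- reagent_bottle: Bystander: amber bottle with blue cap, 64 mm across, 150 mm high. Origin under its centre.
- beaker: Bystander: open glass beaker, 68 mm across, 85 mm high. Origin under its centre.
- jar: Bystander: small white jar, 44 mm across, 60 mm high. Origin under its centre.
Things that resemble listed ones, but are neither listed nor needed, are in the scene too. Of the things that look like the scoop, take the one that is nearest to the robot's base at the start.

How it is judged:
On the way, in this order (a step that is already met when the one before it is completed fails the run):
1. the scoop is lifted off the bench with the three beads in it (height (world z) of scoop above 0.04 m and distance between each of bead1_center, bead2_center, bead3_center and scoop below 0.05 m), for 0.1 s.
2. all three beads lie in the cup (horizontal distance between each of bead1_center, bead2_center, bead3_center and cup_floor below 0.034 m and z of bead1_center in the frame of cup_floor between 0 and 0.03 m and z of bead2_center in the frame of cup_floor between 0 and 0.03 m and z of bead3_center in the frame of cup_floor between 0 and 0.03 m), for 0.2 s.
3. the empty scoop stands upright on the bench, let go (height (world z) of scoop below 0.008 m and angle between scoop's own z axis and vertical below 0.15 rad and contact force between the fingers and scoop below 0.1 N), for 0.2 s.
4. the lever has been pressed down three clicks (value of joint lever between 0.375 and 0.52 rad), for 0.2 s.
At the end, for the whole second after the job is handed in: The lever is held still by the fingers (more than 1 N) after its third and before its fourth click (0.375 to 0.52 rad), all three beads lie in the cup, and the scoop stands upright on the bench (within 0.15 rad, underside within 8 mm of it), not touched by the fingers (all of step 2 and all of step 3 and all of step 4 and contact force between the fingers and lever above 1 N and velocity of joint lever between -0.1 and 0.1 rad/s); the arm keeps its last pose, push and grip.
It fails at once if the lever goes past the fourth click (value of joint lever above 0.54 rad).
It fails at once if the bottle is disturbed (distance of reagent_bottle from where it was at the start of the episode above 0.03 m).
It fails at once if the beaker is disturbed (distance of beaker from where it was at the start of the episode above 0.03 m).
It fails at once if the jar is disturbed (distance of jar from where it was at the start of the episode above 0.03 m).
It also fails if it takes over 72 s, if anything falls off the work surface, if the arm or the gripper's body presses on something with over 40 N, if the wrist force passes 120 N, or if a joint passes its speed limit or range.

## Working session

There is one attempt and no reset: what is moved stays moved. The work goes in short steps, Python scripts to look and compute and a tool call to move; the robot and the scene stay as the last step left them, time stands still between calls to the robot, and variables do not carry over. Pictures are saved under pics/ and viewed, and the job is handed in when it is done.

Besides the shell and the picture viewer there is one more tool, called in YAML: its name, and indented under it one key for each argument. apply_moves: Moves the arm, as the interface text tells. Its arguments: {"type":"object","properties":{"increments":{"type":"array","items":{"type":"object","properties":{"grip":{"type":"number"},"xyz":{"type":"array","items":{"type":"number"}},"rotation":{"type":"array","items":{"type":"number"}}}}},"squeeze":{"type":"number"}},"required":["increments"]}

```bash
mkdir -p pics; ls; cat > h.py <<'E'
import numpy as np,cv2,pickle
from scipy.spatial.transform import Rotation as R
def cam(viewer,name):
    c=viewer.camera(name); h,w=c['img'].shape[:2]
    f=h/2/np.tan(np.radians(c['vertical_fov'])/2)
    c['K']=np.array([[f,0,c['cx']],[0,f,c['cy']],[0,0,1]]);c['Rm']=cv2.Rodrigues(np.array(c['rvec'],float))[0];c['t']=np.array(c['tvec'],float).reshape(3)
    return c
def save(c,fn): pickle.dump(c,open(fn,'wb'))
def load(fn): return pickle.load(open(fn,'rb'))
def ray(c,u,v):
    d=c['Rm'].T@np.linalg.inv(c['K'])@np.array([u,v,1.]); o=-c['Rm'].T@c['t']; return o,d
def atz(c,u,v,z):
    o,d=ray(c,u,v); return o+d*(z-o[2])/d[2]
def atd(c,u,v):
    o,d=ray(c,u,v); return o+d*c['range_z'][int(round(v)),int(round(u))]
def cloud(c):
    h,w=c['range_z'].shape; u,v=np.meshgrid(np.arange(w),np.arange(h))
    p=np.stack([u,v,np.ones_like(u)],-1)@np.linalg.inv(c['K']).T*c['range_z'][...,None]
    return (p-c['t'])@c['Rm']
def proj(c,p):
    q=c['K']@(c['Rm']@np.array(p)+c['t']); return q[:2]/q[2]
def crop(c,u0,v0,u1,v1,s,fn): cv2.imwrite(fn,cv2.resize(c['img'][v0:v1,u0:u1],None,fx=s,fy=s,interpolation=cv2.INTER_CUBIC))
E
python3 - <<'E'
from bench import r,viewer
from h import *
for n in('side','top'):
    c=cam(viewer,n);save(c,n+'0.pkl');cv2.imwrite(f'pics/{n}0.png',cv2.resize(c['img'],None,fx=1.5,fy=1.5))
    print(n,c['K'][0,0],-c['Rm'].T@c['t'],c['Rm'][2])
s=r.read_state();print(s)
E
```

```text
pics
side 449.7077026864643 [-0.23343012  0.96592372  1.00722525] [ 0.54454835 -0.62424527 -0.5601651 ]
top 353.3288933603043 [ 0.46487877 -0.02905747  1.21748815] [ 0.15257939  0.02284739 -0.98802709]
{'time': 0.1, 'joint_positions': array([ 1.18040555,  0.33283787, -0.06470142,  1.46084739,  0.02159098,
        1.34989031, -0.08848531]), 'joint_vel': array([ 0.00061448, -0.00013287, -0.0003377 , -0.00348662,  0.00207071,
       -0.00047634,  0.00154118]), 'joint_torque': array([ 2.61976951e-03, -6.24546933e+01,  2.54643249e-02, -3.90717101e+01,
       -6.13837293e-02,  3.67180305e-02,  7.02269790e-05]), 'ee_pos': array([ 0.22460403, -0.58289343,  0.22982001]), 'eef_rot': array([ 8.24495335e-01, -5.65868384e-01, -5.44035289e-04, -3.44547515e-04]), 'ft_force': array([ 0.84849858, -1.16056558, -0.03568196]), 'torque': array([0.05154477, 0.0214703 , 0.02655245]), 'width': 0.08742426813801932}
```

View pics/side0.png

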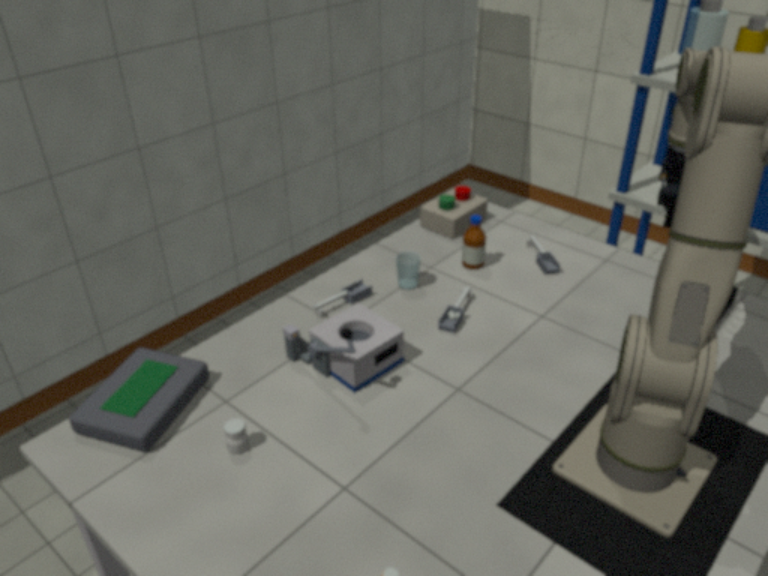

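View pics/top0.png

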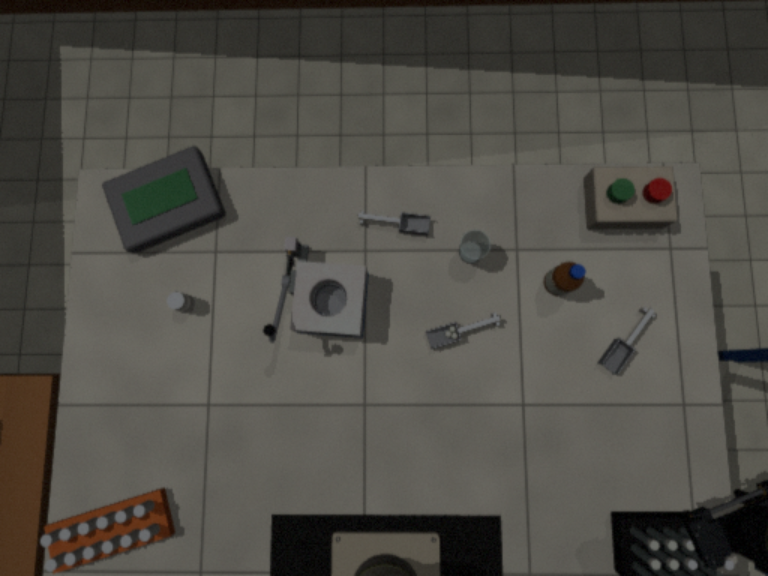

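The top picture (768x576, scale 1.5) shows the reader at about (330,298) and its lever ball at (268,330). There are three scoop look-alikes: A (465,331), B (397,223) and C (628,340). I'll measure their distances from the base and crop A, where I can see white beads.

```bash
python3 - <<'E'
from h import *
c=load('top0.pkl');s=load('side0.pkl')
for n,u,v in (('A',445,336),('B',415,223),('C',615,355)):
    p=atz(c,u/1.5,v/1.5,.02);print(n,p,np.hypot(*p[:2]))
crop(c,270,195,350,245,10,'pics/cA.png')
crop(c,165,150,255,245,8,'pics/cR.png')
crop(s,180,180,330,270,5,'pics/sR.png')
E
```

```text
A [ 0.53749966 -0.13677662  0.02      ] 0.5546293592470062
B [ 0.79999251 -0.07200517  0.02      ] 0.8032264729760912
C [ 0.49440856 -0.51250864  0.02      ] 0.7121130089536788
```

View pics/cA.png

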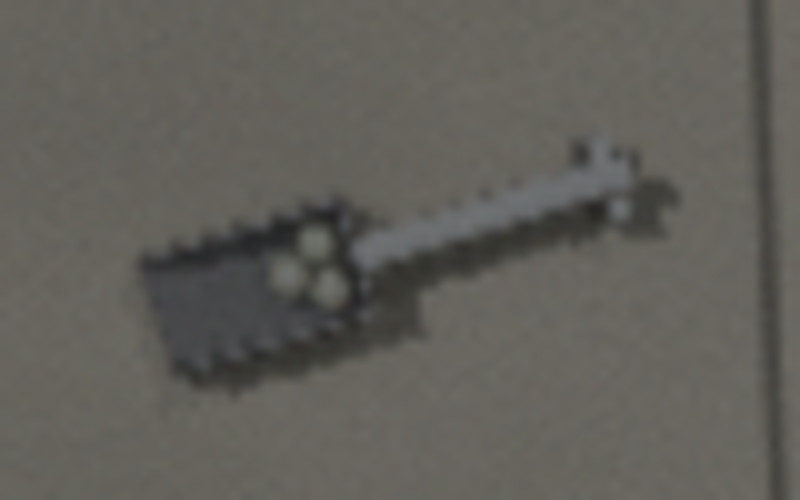

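View pics/cR.png

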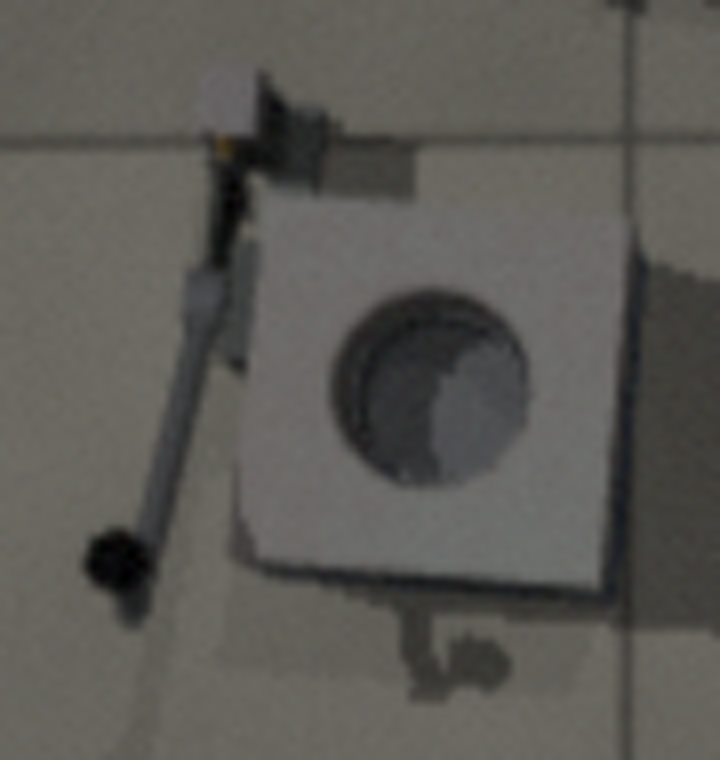

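View pics/sR.png

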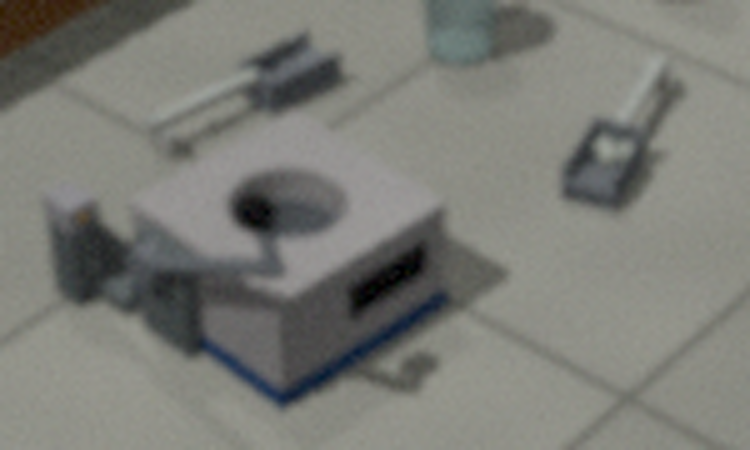

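```bash
python3 - <<'E'
from h import *
c=load('top0.pkl');s=load('side0.pkl')
A=lambda u,v,z:atz(c,270+u/10,195+v/10,z)
h=[A(370,250,.033),A(480,212,.033),A(600,178,.033)];print('handle',h)
n=[A(145,262,.032),A(185,372,.032)];print('nose',n,np.mean(n,0))
d=h[0]-h[2];print('yaw handle',np.arctan2(d[1],d[0])); 
e=n[0]-n[1];print('yaw nose',np.arctan2(-e[0],e[1])+0)
B=lambda u,v,z:atz(c,165+u/8,150+v/8,z)
cs=[B(255,195,.09),B(637,215,.09),B(607,590,.09),B(238,555,.09)];print('reader top',cs,np.mean(cs,0))
w=B(432,388,.09);print('well',w)
for sg,f in((c,0),):
  P=cloud(c);m=(abs(P[...,2]-.09)<.006)&(np.hypot(*(P[...,:2]-w[:2]).transpose(2,0,1))<.13)
  q=P[m];print(len(q),np.median(q[:,2]));r=cv2.minAreaRect(q[:,:2].astype(np.float32)*1000);print(r)
P=cloud(s);m=(abs(P[...,2]-.09)<.006)&(np.hypot(*(P[...,:2]-w[:2]).transpose(2,0,1))<.13)
q=P[m];print(len(q),np.median(q[:,2]));print(cv2.minAreaRect(q[:,:2].astype(np.float32)*1000))
# handle from clouds
for cc in(c,s):
  P=cloud(cc);m=(P[...,2]>.026)&(P[...,2]<.045)&(P[...,0]>.53)&(P[...,0]<.61)&(P[...,1]<-.165)&(P[...,1]>-.25)
  q=P[m][:,:2];print(len(q),P[m].mean(0));l=cv2.fitLine(q.astype(np.float32),cv2.DIST_HUBER,0,.001,.001).ravel();print(l,np.arctan2(l[1],l[0]))
u=atd(c,165+118/8,150+558/8);print('ball',u)
print('ballside',atd(s,180+258/5,180+212/5))
for nm,(a,b) in dict(bottle=(574,270),beaker=(474,247),jar=(178,301)).items():print(nm,atd(c,a/1.5,b/1.5))
E
```

```text
handle [array([ 0.54994501, -0.17028462,  0.033     ]), array([ 0.56252996, -0.20723617,  0.033     ]), array([ 0.57378498, -0.2475417 ,  0.033     ])]
nose [array([ 0.54622669, -0.09525914,  0.032     ]), array([ 0.50961243, -0.10806689,  0.032     ])] [ 0.52791956 -0.10166302  0.032     ]
yaw handle 1.8701056534519929
yaw nose -1.23429769824065
reader top [array([0.69584927, 0.19174806, 0.09      ]), array([0.686619  , 0.03555768, 0.09      ]), array([0.53452739, 0.04693821, 0.09      ]), array([0.54891201, 0.19497338, 0.09      ])] [0.61647692 0.11730433 0.09      ]
well [0.61602995 0.11807955 0.09      ]
1734 0.08932349222944365
((618.7857666015625, 134.65676879882812), (179.09176635742188, 150.7992401123047), 85.31169891357422)
1062 0.08983068666875246
((618.1619262695312, 135.3631591796875), (187.57077026367188, 159.73231506347656), 84.01746368408203)
102 [ 0.56151047 -0.20532868  0.03255891]
[ 0.3396505  -0.9405517   0.56726885 -0.21919395] -1.224251
49 [ 0.55949555 -0.20582108  0.03211859]
[ 0.33967093 -0.94054437  0.5555924  -0.1965398 ] -1.2242293
ball [0.54040023 0.21878262 0.19129426]
ballside [0.53445907 0.22618312 0.18240999]
bottle [ 0.66302572 -0.38967357  0.14801675]
beaker [ 0.74535778 -0.20946489  0.0051075 ]
jar [0.61408223 0.45668059 0.06121174]
```

A at about (465,331) is the scoop to take. It is the nearest to the base (0.55 m, against 0.71 and 0.80), and the enlarged crop shows three beads against its back wall. Before grasping, I'll check with the empty gripper that the tilted pour pose is reachable.

```bash
cat >> h.py <<'E'
PSI=1.89; GR=np.array([.565,-.2155,.028]); RD=np.array([.616,.118,0]); RY=-.073
WELL=RD+[0,0,.09]
def scoopR(psi,tilt): return R.from_euler('z',psi)*R.from_euler('y',tilt)
T=R.from_matrix(np.array([[0,-1,0],[-1,0,0],[0,0,-1.]]).T)  # cols: tool x=-sy, y=-sx, z=-sz
def tool_from_grip(g,psi,tilt,off=.011):
    S=scoopR(psi,tilt); Q=S*T; return np.array(g)+off*Q.apply([0,0,1]),Q
def tool_from_nose(n,psi,tilt,off=.011,gx=.120,gz=-.010):
    S=scoopR(psi,tilt); return tool_from_grip(np.array(n)-S.apply([gx,0,gz]),psi,tilt,off)
def rel(s,p,Q):
    Q0=R.from_quat(s['eef_rot']); return np.round(Q0.inv().apply(np.array(p)-s['ee_pos'])*1000,1).tolist(),np.round((Q0.inv()*Q).as_rotvec(degrees=True),1).tolist()
def brief(s): print('t',round(s['time'],2),'p',np.round(s['ee_pos'],4),'R\n',np.round(R.from_quat(s['eef_rot']).as_matrix(),3).tolist(),'q',np.round(s['joint_positions'],2),'F',np.round(s['ft_force'],2),'w',round(s['width'],4))
E
python3 - <<'E'
from bench import r
from h import *
s=r.read_state();brief(s)
d=np.array([np.cos(PSI),np.sin(PSI),0])
N=WELL-.015*d;N[2]=.13
for psi in(1.89,2.3):
  d=np.array([np.cos(psi),np.sin(psi),0]);N=WELL-.015*d;N[2]=.13
  for t in(0,.8):
    p,Q=tool_from_nose(N,psi,t);print(psi,t,p,rel(s,p,Q))
E
```

```text
t 0.1 p [ 0.2246 -0.5829  0.2298] R
 [[0.36, -0.933, -0.001], [-0.933, -0.36, 0.001], [-0.001, 0.0, -1.0]] q [ 1.18  0.33 -0.06  1.46  0.02  1.35 -0.09] F [ 0.85 -1.16 -0.04] w 0.0874
1.89 0 [ 0.65836443 -0.01018056  0.129     ] ([-378.3, -610.7, 101.3], [-0.1, 0.1, -87.2])
1.89 0.8 [0.64716834 0.02369504 0.21538602] ([-414.0, -612.4, 14.9], [-36.5, 34.8, -82.1])
2.3 0 [0.70594726 0.0173298  0.129     ] ([-386.9, -665.0, 101.3], [-0.1, 0.1, -110.7])
2.3 0.8 [0.68217597 0.04393495 0.21538602] ([-420.3, -652.4, 14.9], [-30.4, 44.0, -103.9])
```

apply_moves:
  increments:
    - {"grip":0,"xyz":[-80,-120,-10],"rotation":[0,0,-17]}
    - {"grip":0,"xyz":[-120,-180,-10],"rotation":[0,0,-28]}
    - {"grip":0,"xyz":[-160,-240,-10],"rotation":[0,0,-38]}
    - {"grip":0,"xyz":[-200,-300,-10],"rotation":[0,0,-48]}
    - {"grip":0,"xyz":[-230,-350,-10],"rotation":[0,0,-56]}

```text
time: 0.72
ee_pos: [0.4063, -0.3267, 0.2392]
eef_rot: [0.992, -0.129, -0.0, -0.0]
ft_force: [1.0, -0.3, 0.1]
width: 0.0871
```

```bash
cat > st.py <<'E'
from bench import r
from h import *
s=r.read_state();brief(s)
d=np.array([np.cos(PSI),np.sin(PSI),0]);N=WELL-.015*d;N[2]=.13
for t in(0,.4,.8):
    p,Q=tool_from_nose(N,PSI,t);print(t,p,rel(s,p,Q))
E
python3 st.py
```

```text
t 0.72 p [ 0.4063 -0.3267  0.2392] R
 [[0.967, -0.257, -0.001], [-0.257, -0.967, 0.001], [-0.001, -0.001, -1.0]] q [ 0.93  0.12 -0.37  1.7   0.04  1.33  0.29] F [ 0.95 -0.29  0.14] w 0.0871
0 [ 0.65836443 -0.01018056  0.129     ] ([162.5, -370.6, 110.3], [-0.1, 0.0, -33.2])
0.4 [ 0.655514   -0.00155613  0.17580914] ([157.5, -378.2, 63.5], [-22.3, 6.7, -32.7])
0.8 [0.64716834 0.02369504 0.21538602] ([142.9, -400.5, 24.0], [-44.6, 13.3, -31.3])
```

apply_moves:
  increments:
    - {"grip":0,"xyz":[20,-55,0],"rotation":[-8,2,-6]}
    - {"grip":0,"xyz":[42,-115,0],"rotation":[-16,4,-12]}
    - {"grip":0,"xyz":[65,-180,0],"rotation":[-24,7,-18]}
    - {"grip":0,"xyz":[88,-245,0],"rotation":[-32,9,-23]}
    - {"grip":0,"xyz":[110,-300,0],"rotation":[-39,11,-28]}

```text
time: 1.35
ee_pos: [0.5841, -0.0718, 0.2402]
eef_rot: [0.931, 0.118, 0.051, 0.341]
ft_force: [1.2, -1.0, 0.3]
width: 0.0871
```

```bash
python3 st.py
```

```text
t 1.35 p [ 0.5841 -0.0718  0.2402] R
 [[0.967, 0.186, 0.176], [0.255, -0.739, -0.623], [0.014, 0.647, -0.762]] q [ 0.29  0.29 -0.74  1.74  0.9   1.43 -0.44] F [ 1.19 -0.99  0.3 ] w 0.0871
0 [ 0.65836443 -0.01018056  0.129     ] ([85.9, -103.8, 59.4], [40.3, 0.4, -3.6])
0.4 [ 0.655514   -0.00155613  0.17580914] ([86.0, -80.4, 17.9], [17.4, 1.1, -3.4])
0.8 [0.64716834 0.02369504 0.21538602] ([85.0, -75.0, -29.5], [-5.5, 1.8, -3.1])
```

apply_moves:
  increments:
    - {"grip":0,"xyz":[40,-35,-15],"rotation":[-4,1,-2]}
    - {"grip":0,"xyz":[85,-75,-20],"rotation":[-11,2,-3]}
    - {"grip":0,"xyz":[85,-75,-20],"rotation":[-11,2,-3]}

```text
time: 1.72
ee_pos: [0.6477, 0.0247, 0.1986]
eef_rot: [0.889, 0.151, 0.066, 0.426]
ft_force: [-0.0, -0.9, 0.8]
width: 0.087
```

```bash
cat > st2.py <<'E'
from bench import r
from h import *
s=r.read_state();brief(s)
for z in(.20,.12,.028):
    g=GR.copy();g[2]=z
    p,Q=tool_from_grip(g,PSI,0);print(z,p,rel(s,p,Q))
E
python3 st2.py
```

```text
t 1.73 p [0.6477 0.0247 0.1986] R
 [[0.946, 0.212, 0.246], [0.325, -0.591, -0.739], [-0.012, 0.778, -0.628]] q [ 0.    0.58 -0.71  1.59  1.17  1.63 -0.63] F [-0.02 -0.94  0.84] w 0.087
0.2 [ 0.565  -0.2155  0.189 ] ([-156.1, 116.9, 163.2], [51.1, 0.3, 0.9])
0.12 [ 0.565  -0.2155  0.109 ] ([-155.1, 54.6, 213.4], [51.1, 0.3, 0.9])
0.028 [ 0.565  -0.2155  0.017 ] ([-154.1, -17.0, 271.1], [51.1, 0.3, 0.9])
```

The pour pose is reachable with margin at every joint, so I'm going above the scoop handle.

apply_moves:
  increments:
    - {"grip":0,"xyz":[-32,28,30],"rotation":[10,0,0]}
    - {"grip":0,"xyz":[-64,50,62],"rotation":[20,0,0]}
    - {"grip":0,"xyz":[-96,75,97],"rotation":[31,0,0]}
    - {"grip":0,"xyz":[-125,95,130],"rotation":[41,0,0]}
    - {"grip":0,"xyz":[-155,115,162],"rotation":[51,0,1]}

```text
time: 2.35
ee_pos: [0.5647, -0.2162, 0.1909]
eef_rot: [0.988, 0.156, 0.0, 0.003]
ft_force: [1.0, -0.2, -0.9]
width: 0.0872
```

```bash
python3 st2.py
```

```text
t 2.35 p [ 0.5647 -0.2162  0.1909] R
 [[0.951, 0.309, 0.002], [0.309, -0.951, -0.006], [-0.0, 0.006, -1.0]] q [ 0.92  0.42 -0.81  1.54  0.32  1.31  0.38] F [ 1.01 -0.15 -0.88] w 0.0872
0.2 [ 0.565  -0.2155  0.189 ] ([0.5, -0.5, 1.9], [0.3, 0.0, -0.3])
0.12 [ 0.565  -0.2155  0.109 ] ([0.5, -1.0, 81.9], [0.3, 0.0, -0.3])
0.028 [ 0.565  -0.2155  0.017 ] ([0.5, -1.5, 173.9], [0.3, 0.0, -0.3])
```

apply_moves:
  increments:
    - {"grip":0,"xyz":[0,-1,50],"rotation":[0,0,0]}
    - {"grip":0,"xyz":[0,-1,100],"rotation":[0,0,0]}
    - {"grip":0,"xyz":[0,-1,145],"rotation":[0,0,0]}
    - {"grip":0,"xyz":[0,-1,165],"rotation":[0,0,0]}
    - {"grip":0,"xyz":[0,-1,173],"rotation":[0,0,0]}
  squeeze: 55

```text
time: 2.98
ee_pos: [0.5647, -0.2166, 0.0181]
eef_rot: [0.988, 0.156, 0.0, 0.003]
ft_force: [0.2, -0.2, 0.2]
width: 0.0868
```

```bash
python3 - <<'E'
from bench import r,viewer
from h import *
brief(r.read_state())
c=cam(viewer,'top');crop(c,260,180,360,250,8,'pics/g1.png')
E
```

```text
t 2.98 p [ 0.5647 -0.2166  0.0181] R
 [[0.951, 0.308, 0.002], [0.308, -0.951, -0.006], [0.0, 0.006, -1.0]] q [ 0.85  0.6  -0.73  1.69  0.47  1.02  0.28] F [ 0.21 -0.23  0.17] w 0.0868
```

View pics/g1.png

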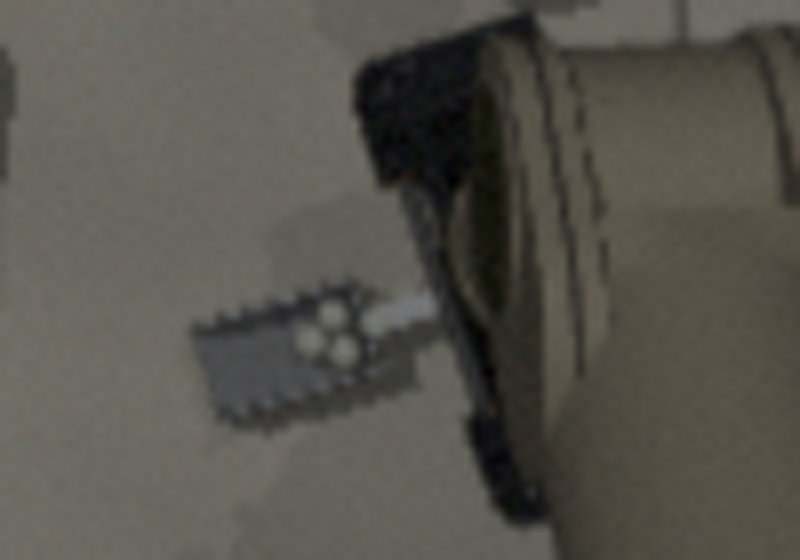

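The scoop is undisturbed at about (280,345), with its three beads near (330,330). The gripper straddles the handle, so I'm closing.

apply_moves:
  increments:
    - {"grip":120,"xyz":[0,0,0],"rotation":[0,0,0]}
    - {"grip":180,"xyz":[0,0,0],"rotation":[0,0,0]}
    - {"grip":200,"xyz":[0,0,0],"rotation":[0,0,0]}
    - {"grip":225,"xyz":[0,0,0],"rotation":[0,0,0]}
    - {"grip":255,"xyz":[0,0,0],"rotation":[0,0,0]}
  squeeze: 55

```text
time: 3.65
ee_pos: [0.5648, -0.2165, 0.0179]
eef_rot: [0.988, 0.156, 0.001, 0.003]
ft_force: [-0.3, 0.6, -0.2]
width: 0.0454
```

apply_moves:
  increments:
    - {"grip":255,"xyz":[0,0,0],"rotation":[0,0,0]}
    - {"grip":255,"xyz":[0,0,0],"rotation":[0,0,0]}
    - {"grip":255,"xyz":[0,0,-4],"rotation":[0,0,0]}
    - {"grip":255,"xyz":[0,0,-10],"rotation":[0,0,0]}

```text
time: 4.15
ee_pos: [0.5646, -0.2164, 0.0281]
eef_rot: [0.988, 0.156, 0.0, 0.003]
ft_force: [-0.2, -0.2, -1.6]
width: 0.0109
```

```bash
python3 - <<'E'
from bench import r,viewer
from h import *
brief(r.read_state())
c=cam(viewer,'top');crop(c,260,180,360,250,8,'pics/g2.png')
c=cam(viewer,'side');crop(c,270,170,350,230,8,'pics/g2s.png')
E
```

```text
t 4.15 p [ 0.5646 -0.2164  0.0281] R
 [[0.951, 0.308, 0.002], [0.308, -0.951, -0.006], [-0.0, 0.006, -1.0]] q [ 0.86  0.59 -0.73  1.69  0.46  1.03  0.28] F [-0.18 -0.23 -1.59] w 0.0109
```

View pics/g2.png

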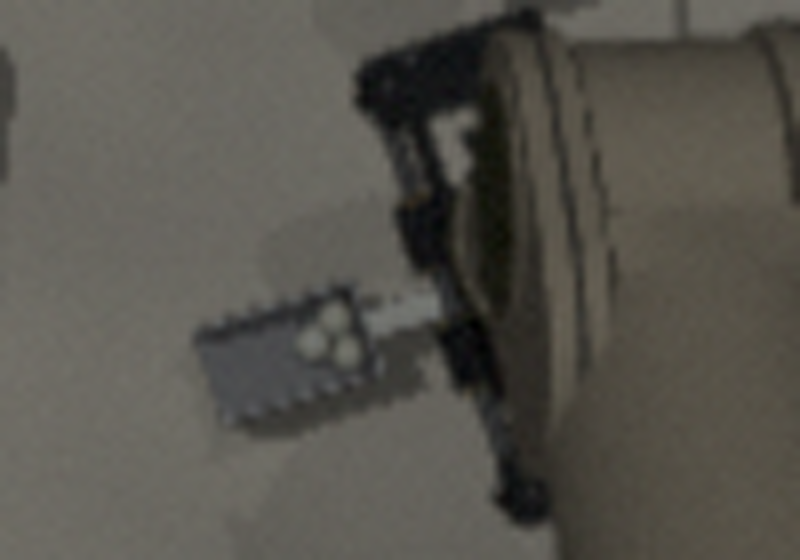

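View pics/g2s.png

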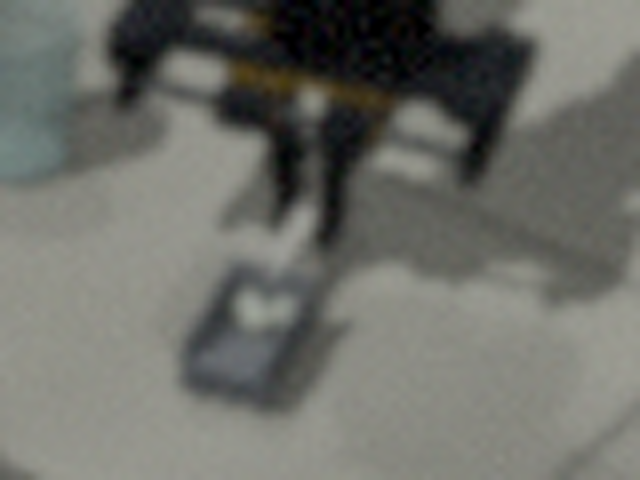

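The grip holds. The opening is 10.9 mm and the load is 1.6 N, which is right for the scoop plus three beads. I'm lifting gently.

apply_moves:
  increments:
    - {"grip":255,"xyz":[0,0,-12],"rotation":[0,0,0]}
    - {"grip":255,"xyz":[0,0,-30],"rotation":[0,0,0]}
    - {"grip":255,"xyz":[0,0,-55],"rotation":[0,0,0]}
    - {"grip":255,"xyz":[0,0,-80],"rotation":[0,0,0]}
    - {"grip":255,"xyz":[0,0,-100],"rotation":[0,0,0]}

```text
time: 4.88
ee_pos: [0.5653, -0.2159, 0.131]
eef_rot: [0.988, 0.156, 0.002, 0.004]
ft_force: [0.1, 0.5, -1.7]
width: 0.0117
```

apply_moves:
  increments:
    - {"grip":255,"xyz":[0,0,-15],"rotation":[0,0,0]}
    - {"grip":255,"xyz":[0,0,-28],"rotation":[0,0,0]}
    - {"grip":255,"xyz":[0,0,-34],"rotation":[0,0,0]}
    - {"grip":255,"xyz":[0,0,-36],"rotation":[0,0,0]}

```text
time: 5.38
ee_pos: [0.565, -0.2157, 0.1669]
eef_rot: [0.988, 0.156, 0.002, 0.004]
ft_force: [-0.3, -0.1, -1.2]
width: 0.0114
```

```bash
python3 - <<'E'
from bench import r,viewer
from h import *
s=r.read_state();brief(s)
c=cam(viewer,'top');save(c,'top3.pkl');crop(c,240,160,370,250,6,'pics/g3.png')
c=cam(viewer,'side');save(c,'side3.pkl');crop(c,250,120,350,210,7,'pics/g3s.png')
d=np.array([np.cos(PSI),np.sin(PSI),0]);N=WELL-.015*d;N[2]=.16
for t in(0,):
    p,Q=tool_from_nose(N,PSI,t);print(t,p,rel(s,p,Q))
# predicted nose px
S=R.from_quat(s['eef_rot'])*T.inv(); g=s['ee_pos']-.011*R.from_quat(s['eef_rot']).apply([0,0,1])
for y in(-.021,.021):
  q=g+S.apply([.12,y,.004]);print(proj(load('top3.pkl'),q),proj(load('side3.pkl'),q))
E
```

```text
t 5.38 p [ 0.565  -0.2157  0.1669] R
 [[0.951, 0.308, 0.004], [0.308, -0.951, -0.007], [0.002, 0.008, -1.0]] q [ 0.91  0.44 -0.81  1.57  0.34  1.26  0.37] F [-0.27 -0.15 -1.17] w 0.0114
0 [ 0.65836443 -0.01018056  0.159     ] ([152.1, -166.8, 6.9], [0.4, -0.1, -0.3])
[287.18188052 217.10372981] [293.74246265 177.58570424]
[291.8339658  230.80438819] [305.33894803 180.10212981]
```

View pics/g3.png

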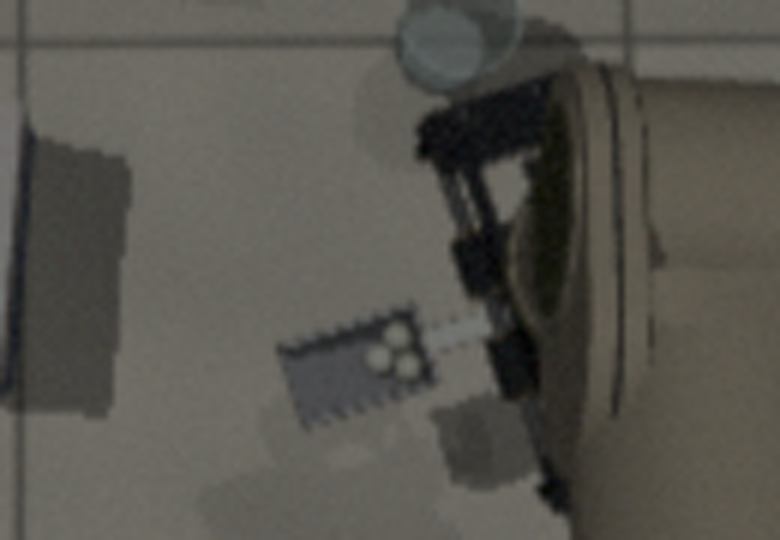

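View pics/g3s.png

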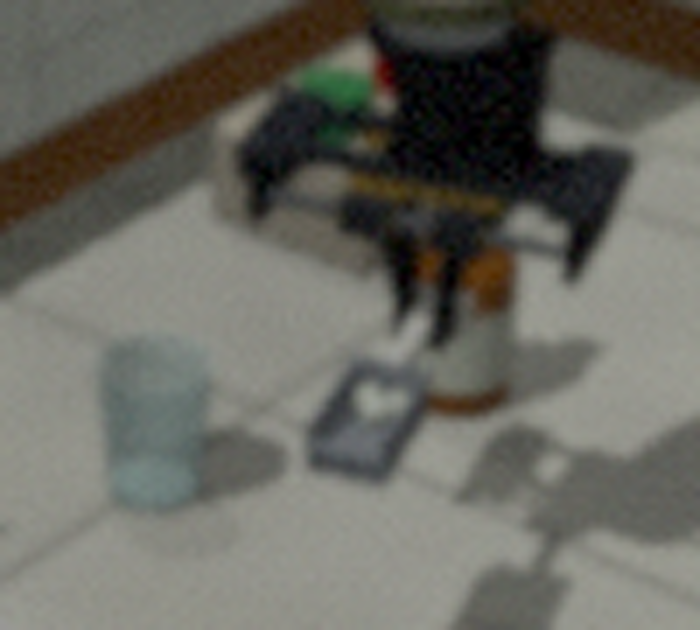

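The scoop is held level, with its nose edge near crop pixels (278,345)-(307,430), which agrees with the prediction within about 1 px. The beads are still at the back wall, so I'm carrying it to the well smoothly.

apply_moves:
  increments:
    - {"grip":255,"xyz":[5,-5,0],"rotation":[0,0,0]}
    - {"grip":255,"xyz":[14,-15,0],"rotation":[0,0,0]}
    - {"grip":255,"xyz":[26,-28,0],"rotation":[0,0,0]}
    - {"grip":255,"xyz":[39,-42,0],"rotation":[0,0,0]}
    - {"grip":255,"xyz":[52,-56,0],"rotation":[0,0,0]}

```text
time: 6.1
ee_pos: [0.5978, -0.1445, 0.1663]
eef_rot: [0.988, 0.157, 0.002, 0.004]
ft_force: [-0.2, -0.3, -1.3]
width: 0.0113
```

apply_moves:
  increments:
    - {"grip":255,"xyz":[13,-14,0],"rotation":[0,0,0]}
    - {"grip":255,"xyz":[26,-28,0],"rotation":[0,0,0]}
    - {"grip":255,"xyz":[39,-42,0],"rotation":[0,0,0]}
    - {"grip":255,"xyz":[50,-54,0],"rotation":[0,0,0]}
    - {"grip":255,"xyz":[59,-64,0],"rotation":[0,0,0]}

```text
time: 6.72
ee_pos: [0.6346, -0.0644, 0.1659]
eef_rot: [0.988, 0.157, 0.001, 0.003]
ft_force: [0.1, -0.1, -2.3]
width: 0.0115
```

```bash
cat > st3.py <<'E'
import sys
from bench import r,viewer
from h import *
s=r.read_state();brief(s)
z=float(sys.argv[1])
d=np.array([np.cos(PSI),np.sin(PSI),0]);N=WELL-float(sys.argv[2])*d;N[2]=z
for t in map(float,sys.argv[3:]):
    p,Q=tool_from_nose(N,PSI,t);print(t,p,rel(s,p,Q))
E
python3 st3.py .135 .015 0
```

```text
t 6.72 p [ 0.6346 -0.0644  0.1659] R
 [[0.951, 0.309, 0.004], [0.309, -0.951, -0.006], [0.002, 0.007, -1.0]] q [ 0.62  0.53 -0.82  1.48  0.4   1.3   0.08] F [ 0.11 -0.06 -2.27] w 0.0115
0.0 [ 0.65836443 -0.01018056  0.134     ] ([39.3, -44.4, 31.7], [0.4, -0.1, -0.3])
```

apply_moves:
  increments:
    - {"grip":255,"xyz":[12,-13,8],"rotation":[0,0,0]}
    - {"grip":255,"xyz":[22,-24,16],"rotation":[0,0,0]}
    - {"grip":255,"xyz":[31,-34,23],"rotation":[0,0,0]}
    - {"grip":255,"xyz":[37,-40,26],"rotation":[0,0,0]}
    - {"grip":255,"xyz":[39,-42,27],"rotation":[0,0,0]}

```text
time: 7.35
ee_pos: [0.6589, -0.012, 0.1384]
eef_rot: [0.988, 0.157, 0.001, 0.003]
ft_force: [-0.1, -1.2, -1.2]
width: 0.0113
```

```bash
python3 st3.py .125 .017 0 .1 .2 .3 .4 .5 .6 .7 .8 .85; python3 - <<'E'
from bench import r,viewer
from h import *
c=cam(viewer,'top');save(c,'top4.pkl');crop(c,180,150,310,240,6,'pics/g4.png')
c=cam(viewer,'side');save(c,'side4.pkl');crop(c,180,150,310,260,6,'pics/g4s.png')
E
```

```text
t 7.35 p [ 0.6589 -0.012   0.1384] R
 [[0.951, 0.31, 0.004], [0.31, -0.951, -0.006], [0.002, 0.007, -1.0]] q [ 0.51  0.59 -0.81  1.45  0.44  1.28 -0.02] F [-0.07 -1.24 -1.16] w 0.0113
0.0 [ 0.65899205 -0.01207953  0.124     ] ([0.1, -0.0, 14.4], [0.4, -0.1, -0.2])
0.1 [ 0.65883525 -0.0116051   0.13598501] ([0.1, -0.4, 2.4], [-5.3, -0.1, -0.2])
0.2 [ 0.65830375 -0.00999698  0.14786025] ([0.1, -2.0, -9.5], [-11.1, -0.1, -0.2])
0.3 [ 0.65740288 -0.00727124  0.15950709] ([0.1, -4.8, -21.1], [-16.8, -0.1, -0.2])
0.4 [ 0.65614162 -0.0034551   0.17080914] ([0.1, -8.8, -32.5], [-22.5, -0.0, -0.3])
0.5 [0.65453259 0.00141329 0.18165348] ([0.1, -13.8, -43.3], [-28.2, -0.0, -0.3])
0.6 [0.65259185 0.00728531 0.19193176] ([0.1, -19.9, -53.7], [-34.0, -0.0, -0.3])
0.7 [0.65033881 0.01410227 0.20154128] ([0.1, -27.0, -63.3], [-39.7, -0.0, -0.3])
0.8 [0.64779596 0.02179607 0.21038602] ([0.1, -35.1, -72.2], [-45.4, 0.0, -0.3])
0.85 [0.6464237  0.02594807 0.21449367] ([0.0, -39.4, -76.4], [-48.3, 0.0, -0.3])
```

View pics/g4.png

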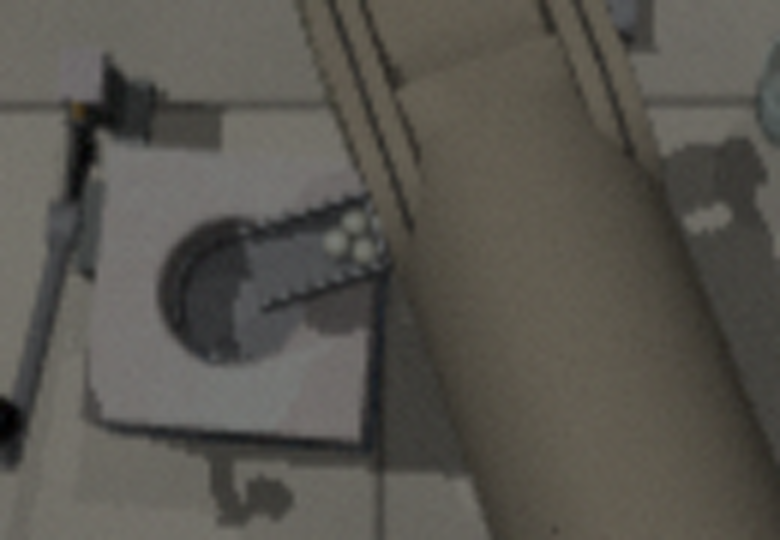

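View pics/g4s.png

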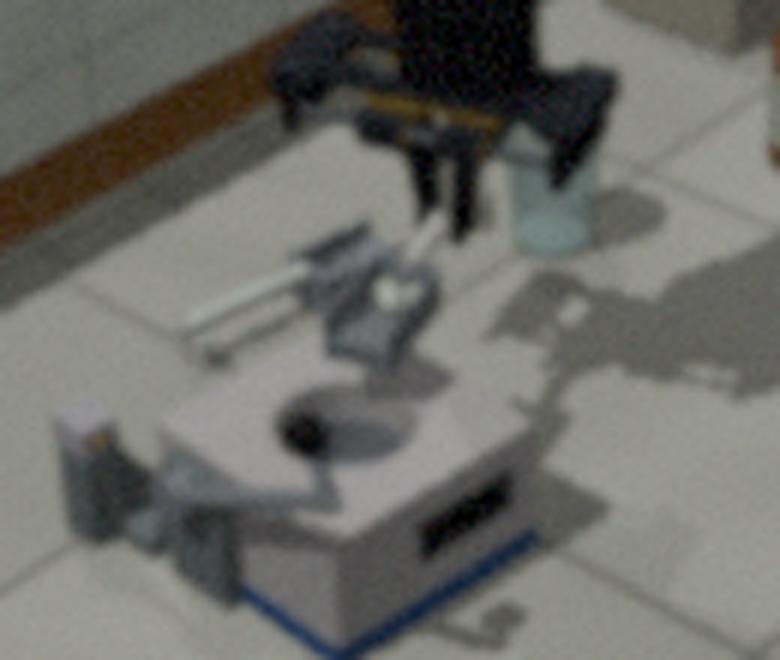

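```bash
python3 - <<'E'
from h import *
c=load('top4.pkl')
a=atz(c,180+247/6,150+236/6,.153);b=atz(c,180+265/6,150+309/6,.153);m=(a+b)/2
d=np.array([np.cos(PSI),np.sin(PSI)]);l=np.array([-d[1],d[0]])
v=m[:2]-WELL[:2];print(a,b,m,'along',v@d,'lat(scoop +y)',v@l, np.linalg.norm(a-b))
e=a-b;print(np.arctan2(-e[0],e[1])%np.pi)
w=[atz(c,180+u/6,150+vv/6,.09) for u,vv in((160,290),(237,362),(225,217))];print(w)
E
```

```text
[0.63584151 0.10363478 0.153     ] [0.59830857 0.09395857 0.153     ] [0.61707504 0.09879668 0.153     ] along -0.018570636670098895 lat(scoop +y) 0.005005473576344877 0.038760168116710646
1.8231080676501419
[array([0.61674831, 0.15804111, 0.09      ]), array([0.57769496, 0.11589638, 0.09      ]), array([0.65642793, 0.12356508, 0.09      ])]
```

apply_moves:
  increments:
    - {"grip":255,"xyz":[2,0,9],"rotation":[-5,0,0]}
    - {"grip":255,"xyz":[4,-2,-3],"rotation":[-11,0,0]}
    - {"grip":255,"xyz":[4,-4,-10],"rotation":[-15,0,0]}
    - {"grip":255,"xyz":[4,-6,-17],"rotation":[-18.5,0,0]}
    - {"grip":255,"xyz":[4,-6,-19],"rotation":[-19.5,0,0]}

```text
time: 8.07
ee_pos: [0.6608, -0.0046, 0.1584]
eef_rot: [0.973, 0.155, 0.029, 0.171]
ft_force: [0.3, 0.5, -1.4]
width: 0.0116
```

```bash
python3 st3.py .118 .017 .35 .4 .5 .6 .7 .8 .85; python3 - <<'E'
from bench import r,viewer
from h import *
c=cam(viewer,'top');crop(c,180,150,310,240,6,'pics/g5.png')
E
```

```text
t 8.07 p [ 0.6608 -0.0046  0.1584] R
 [[0.951, 0.291, 0.109], [0.311, -0.894, -0.324], [0.003, 0.341, -0.94]] q [ 0.29  0.51 -0.72  1.52  0.7   1.31 -0.27] F [ 0.29  0.46 -1.43] w 0.0116
0.35 [ 0.65681659 -0.00549734  0.15820836] ([-4.0, -0.4, 0.1], [-0.1, -0.1, -0.2])
0.4 [ 0.65614162 -0.0034551   0.16380914] ([-4.0, -0.5, -5.9], [-3.0, -0.1, -0.2])
0.5 [0.65453259 0.00141329 0.17465348] ([-4.0, -1.7, -17.9], [-8.7, -0.1, -0.2])
0.6 [0.65259185 0.00728531 0.18493176] ([-4.0, -4.0, -29.7], [-14.4, -0.1, -0.2])
0.7 [0.65033881 0.01410227 0.19454128] ([-4.0, -7.4, -41.1], [-20.1, -0.0, -0.2])
0.8 [0.64779596 0.02179607 0.20338602] ([-4.0, -12.0, -52.2], [-25.9, -0.0, -0.2])
0.85 [0.6464237  0.02594807 0.20749367] ([-4.0, -14.7, -57.6], [-28.7, -0.0, -0.2])
```

View pics/g5.png

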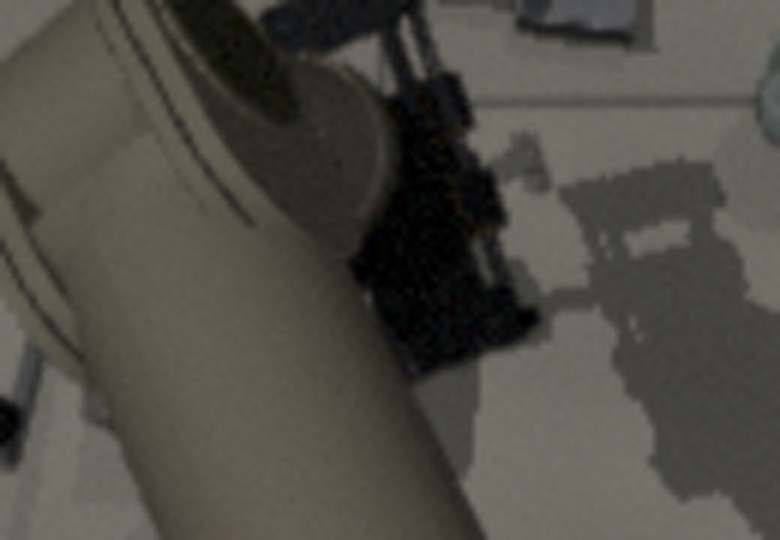

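apply_moves:
  increments:
    - {"grip":255,"xyz":[0,0,0],"rotation":[0,0,0]}
    - {"grip":255,"xyz":[0,0,-6],"rotation":[-3,0,0]}

```text
time: 8.38
ee_pos: [0.6603, -0.0059, 0.1636]
eef_rot: [0.968, 0.152, 0.032, 0.197]
ft_force: [0.1, -0.6, -1.4]
width: 0.0114
```

```bash
python3 - <<'E'
from bench import r,viewer
from h import *
brief(r.read_state())
c=cam(viewer,'side');crop(c,180,130,310,230,6,'pics/g6s.png')
E
```

```text
t 8.38 p [ 0.6603 -0.0059  0.1636] R
 [[0.952, 0.281, 0.121], [0.306, -0.876, -0.372], [0.002, 0.391, -0.92]] q [ 0.26  0.5  -0.71  1.53  0.75  1.33 -0.3 ] F [ 0.13 -0.56 -1.42] w 0.0114
```

View pics/g6s.png

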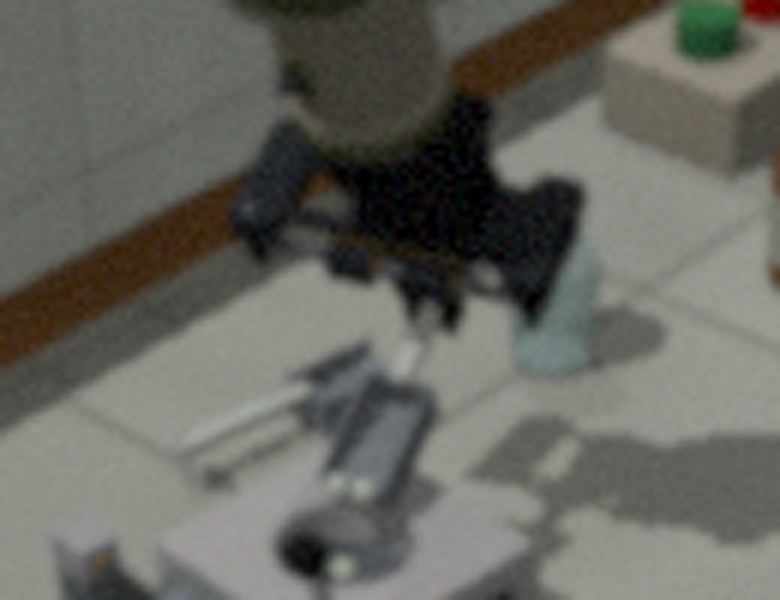

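One bead is in the well at crop pixel (342,565), and the other two are at the nose at (335,485) and (362,488), about to leave. I'm continuing to tilt.

apply_moves:
  increments:
    - {"grip":255,"xyz":[0,0,0],"rotation":[-1,0,0]}
    - {"grip":255,"xyz":[0,0,-6],"rotation":[-4,0,0]}
    - {"grip":255,"xyz":[0,-1,-12],"rotation":[-8,0,0]}
    - {"grip":255,"xyz":[0,-3,-23],"rotation":[-14,0,0]}
    - {"grip":255,"xyz":[0,-7,-36],"rotation":[-20,0,0]}

```text
time: 9.05
ee_pos: [0.6537, 0.0157, 0.1948]
eef_rot: [0.918, 0.145, 0.059, 0.364]
ft_force: [0.4, 0.5, -2.3]
width: 0.0116
```

```bash
python3 - <<'E'
from bench import r,viewer
from h import *
brief(r.read_state())
c=cam(viewer,'side');crop(c,180,150,310,250,6,'pics/g7s.png')
E
```

```text
t 9.05 p [0.6537 0.0157 0.1948] R
 [[0.951, 0.223, 0.213], [0.308, -0.693, -0.651], [0.003, 0.685, -0.728]] q [ 0.02  0.52 -0.63  1.57  1.02  1.51 -0.55] F [ 0.42  0.48 -2.28] w 0.0116
```

View pics/g7s.png

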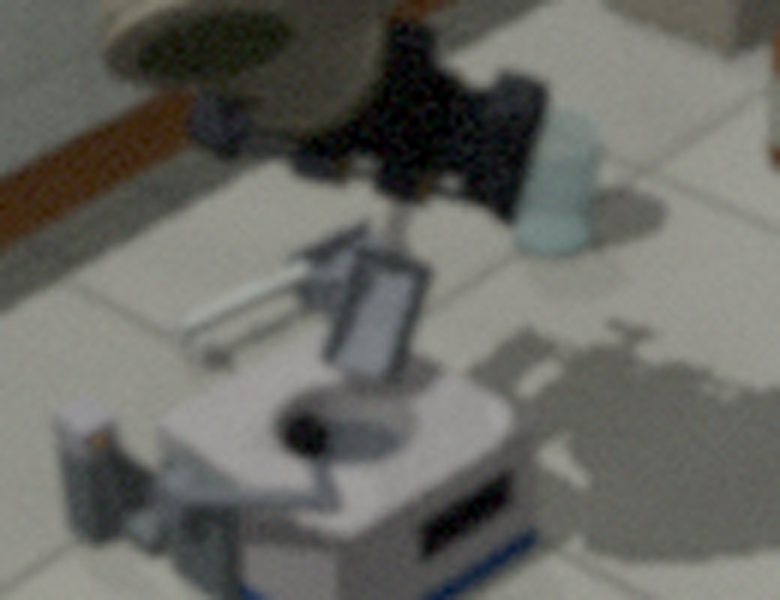

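The scoop is empty and no beads show outside the well. I'm leveling it and carrying it back to its original place.

```bash
cat > st4.py <<'E'
from bench import r
from h import *
s=r.read_state();brief(s)
for p in ([.635,-.06,.17],[.565,-.2165,.10],[.565,-.2165,.018]):
    Q=tool_from_grip(GR,PSI,0)[1];print(p,rel(s,p,Q))
E
python3 st4.py
```

```text
t 9.1 p [0.6527 0.0201 0.1943] R
 [[0.949, 0.227, 0.217], [0.314, -0.69, -0.652], [0.002, 0.687, -0.726]] q [ 0.01  0.52 -0.63  1.58  1.02  1.51 -0.55] F [-1.67  4.31 -1.92] w 0.0119
[0.635, -0.06, 0.17] ([-42.0, 34.6, 66.0], [43.4, -0.1, -0.0])
[0.565, -0.2165, 0.1] ([-157.7, 78.6, 203.7], [43.4, -0.1, -0.0])
[0.565, -0.2165, 0.018] ([-157.9, 22.2, 263.3], [43.4, -0.1, -0.0])
```

apply_moves:
  increments:
    - {"grip":255,"xyz":[-8,12,2],"rotation":[8,0,0]}
    - {"grip":255,"xyz":[-17,20,18],"rotation":[17,0,0]}
    - {"grip":255,"xyz":[-26,26,36],"rotation":[26,0,0]}
    - {"grip":255,"xyz":[-34,31,50],"rotation":[35,0,0]}
    - {"grip":255,"xyz":[-42,35,66],"rotation":[43.4,0,0]}

```text
time: 9.72
ee_pos: [0.6358, -0.0622, 0.1713]
eef_rot: [0.987, 0.158, 0.003, -0.003]
ft_force: [-0.0, -0.6, -1.1]
width: 0.0114
```

```bash
python3 st4.py;  python3 - <<'E'
from bench import r,viewer
from h import *
c=cam(viewer,'side');crop(c,180,150,310,250,6,'pics/g8s.png')
c=cam(viewer,'top');crop(c,180,150,310,250,6,'pics/g8.png')
E
```

```text
t 9.72 p [ 0.6358 -0.0622  0.1713] R
 [[0.95, 0.312, 0.004], [0.312, -0.95, 0.006], [0.006, -0.005, -1.0]] q [ 0.59  0.51 -0.76  1.47  0.35  1.3   0.11] F [-0.02 -0.62 -1.09] w 0.0114
[0.635, -0.06, 0.17] ([-0.1, -2.3, 1.3], [-0.3, -0.3, -0.1])
[0.565, -0.2165, 0.1] ([-115.9, 124.8, 70.1], [-0.3, -0.3, -0.1])
[0.565, -0.2165, 0.018] ([-116.4, 125.2, 152.1], [-0.3, -0.3, -0.1])
```

View pics/g8s.png

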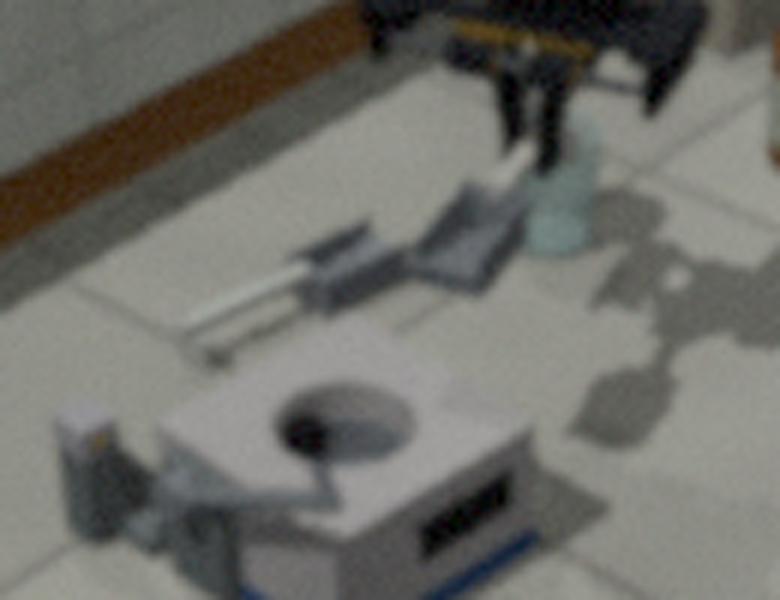

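View pics/g8.png

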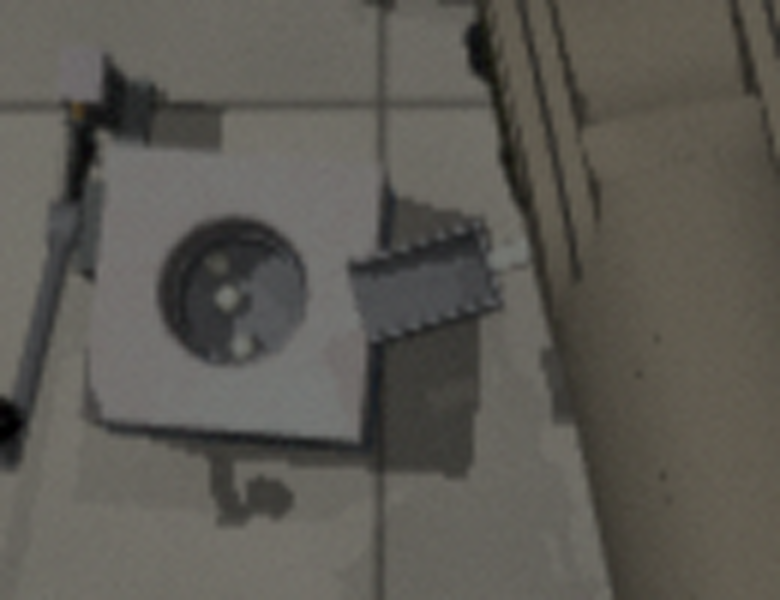

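All three beads are in the cup, at crop pixels (218,265), (228,297) and (242,345), and the scoop is empty. I'm returning the scoop.

apply_moves:
  increments:
    - {"grip":255,"xyz":[-20,22,5],"rotation":[0,0,0]}
    - {"grip":255,"xyz":[-48,52,15],"rotation":[0,0,0]}
    - {"grip":255,"xyz":[-78,84,32],"rotation":[0,0,0]}
    - {"grip":255,"xyz":[-104,112,52],"rotation":[0,0,0]}
    - {"grip":255,"xyz":[-116,125,70],"rotation":[0,0,0]}

```text
time: 10.45
ee_pos: [0.5614, -0.2266, 0.0976]
eef_rot: [0.989, 0.151, 0.0, -0.001]
ft_force: [0.3, -0.2, -1.2]
width: 0.0117
```

apply_moves:
  increments:
    - {"grip":255,"xyz":[0,0,20],"rotation":[0,0,0]}
    - {"grip":255,"xyz":[0,0,40],"rotation":[0,0,0]}
    - {"grip":255,"xyz":[0,0,58],"rotation":[0,0,0]}
    - {"grip":255,"xyz":[0,0,70],"rotation":[0,0,0]}

```text
time: 10.95
ee_pos: [0.5616, -0.2253, 0.0262]
eef_rot: [0.988, 0.152, 0.0, -0.001]
ft_force: [0.2, -0.5, -0.4]
width: 0.0108
```

```bash
python3 st4.py;  python3 - <<'E'
from bench import r,viewer
from h import *
c=cam(viewer,'side');crop(c,260,160,350,230,8,'pics/g9s.png')
E
```

```text
t 10.95 p [ 0.5616 -0.2253  0.0262] R
 [[0.954, 0.3, 0.0], [0.3, -0.954, 0.002], [0.001, -0.002, -1.0]] q [ 0.83  0.58 -0.67  1.69  0.41  1.02  0.33] F [ 0.24 -0.5  -0.37] w 0.0108
[0.635, -0.06, 0.17] ([119.8, -135.9, -143.3], [-0.1, -0.0, -0.8])
[0.565, -0.2165, 0.1] ([6.0, -7.5, -73.7], [-0.1, -0.0, -0.8])
[0.565, -0.2165, 0.018] ([5.9, -7.3, 8.3], [-0.1, -0.0, -0.8])
```

View pics/g9s.png

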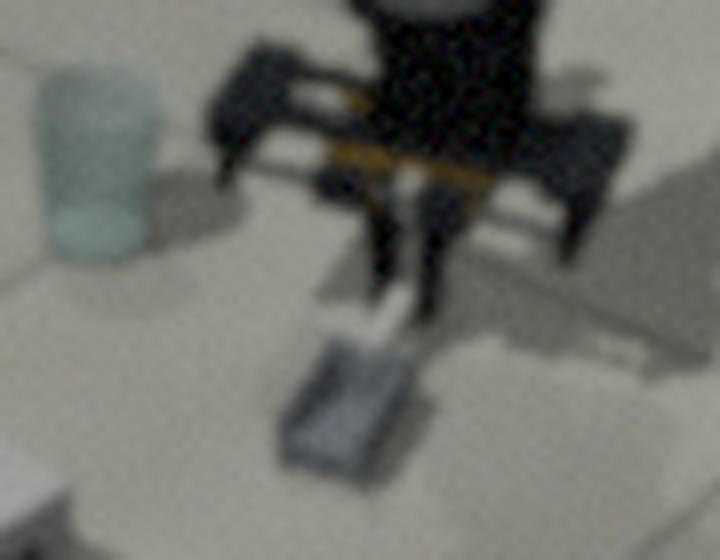

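apply_moves:
  increments:
    - {"grip":255,"xyz":[0,0,2],"rotation":[0,0,0]}
    - {"grip":255,"xyz":[0,0,4],"rotation":[0,0,0]}

```text
time: 11.25
ee_pos: [0.5615, -0.2251, 0.0231]
eef_rot: [0.988, 0.152, -0.0, -0.001]
ft_force: [-12.6, 4.1, 28.8]
width: 0.0113
```

apply_moves:
  increments:
    - {"grip":255,"xyz":[0,0,2],"rotation":[0,0,0]}
    - {"grip":255,"xyz":[0,0,4],"rotation":[0,0,0]}

```text
time: 11.5
ee_pos: [0.5621, -0.225, 0.023]
eef_rot: [0.988, 0.152, -0.0, -0.0]
ft_force: [-22.2, 5.9, 48.0]
width: 0.0111
```

apply_moves:
  increments:
    - {"grip":255,"xyz":[0,0,-1],"rotation":[0,0,0]}
    - {"grip":255,"xyz":[0,0,-1],"rotation":[0,0,0]}

```text
time: 11.75
ee_pos: [0.5628, -0.2251, 0.0248]
eef_rot: [0.988, 0.152, 0.0, 0.0]
ft_force: [-0.3, -0.2, -1.6]
width: 0.0114
```

```bash
python3 st4.py;  python3 - <<'E'
from bench import r,viewer
from h import *
c=cam(viewer,'side');save(c,'s10.pkl');crop(c,260,160,350,230,8,'pics/g10s.png')
c=cam(viewer,'top');save(c,'t10.pkl');crop(c,260,180,360,250,8,'pics/g10.png')
E
```

```text
t 11.75 p [ 0.5628 -0.2251  0.0248] R
 [[0.954, 0.3, 0.001], [0.3, -0.954, -0.001], [0.001, 0.001, -1.0]] q [ 0.83  0.58 -0.67  1.69  0.41  1.02  0.32] F [-0.31 -0.22 -1.56] w 0.0114
[0.635, -0.06, 0.17] ([118.5, -135.7, -145.2], [0.1, -0.0, -0.8])
[0.565, -0.2165, 0.1] ([4.7, -7.5, -75.2], [0.1, -0.0, -0.8])
[0.565, -0.2165, 0.018] ([4.7, -7.6, 6.8], [0.1, -0.0, -0.8])
```

View pics/g10s.png

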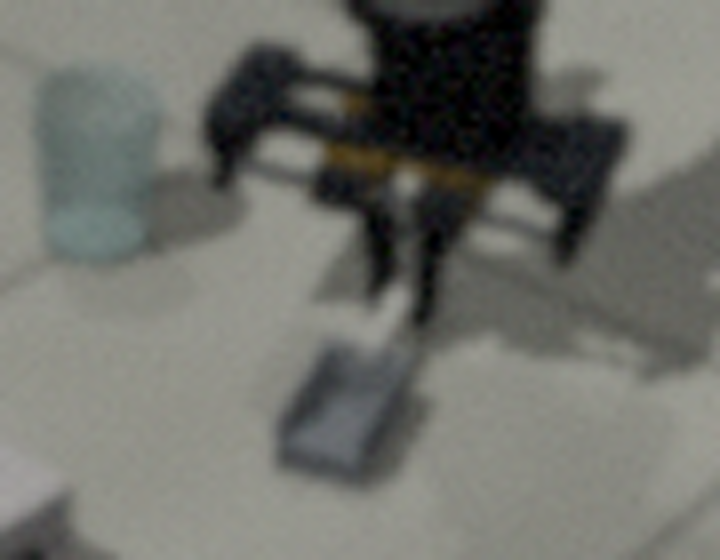

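View pics/g10.png

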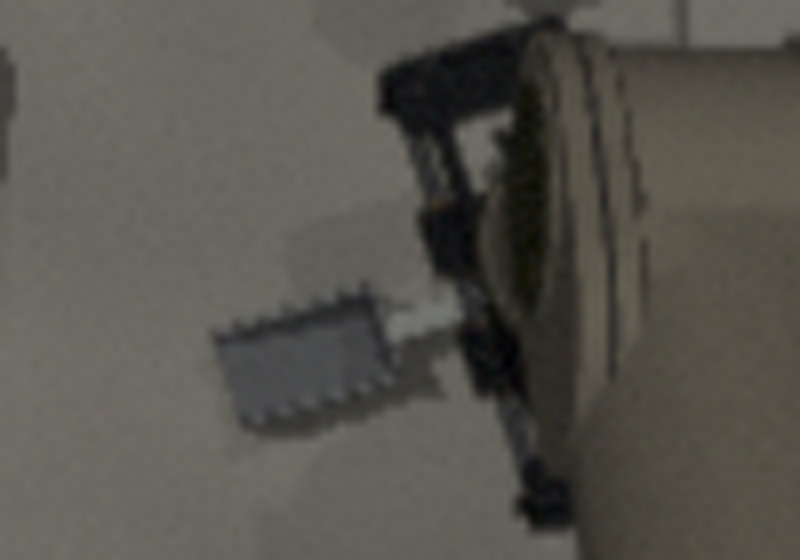

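apply_moves:
  increments:
    - {"grip":200,"xyz":[0,0,1],"rotation":[0,0,0]}
    - {"grip":150,"xyz":[0,0,1],"rotation":[0,0,0]}
    - {"grip":100,"xyz":[0,0,1],"rotation":[0,0,0]}
    - {"grip":60,"xyz":[0,0,1],"rotation":[0,0,0]}
    - {"grip":0,"xyz":[0,0,1],"rotation":[0,0,0]}

```text
time: 12.48
ee_pos: [0.5622, -0.2251, 0.023]
eef_rot: [0.988, 0.152, -0.0, -0.0]
ft_force: [-0.0, 0.0, -0.9]
width: 0.051
```

apply_moves:
  increments:
    - {"grip":0,"xyz":[0,0,0],"rotation":[0,0,0]}
    - {"grip":0,"xyz":[0,0,-15],"rotation":[0,0,0]}
    - {"grip":0,"xyz":[0,0,-50],"rotation":[0,0,0]}
    - {"grip":0,"xyz":[0,0,-110],"rotation":[0,0,0]}
    - {"grip":0,"xyz":[0,0,-170],"rotation":[0,0,0]}

```text
time: 13.1
ee_pos: [0.5621, -0.2248, 0.1959]
eef_rot: [0.988, 0.152, 0.0, 0.0]
ft_force: [1.5, -0.3, -0.6]
width: 0.0865
```

```bash
python3 st4.py;  python3 - <<'E'
from bench import r,viewer
from h import *
c=cam(viewer,'side');save(c,'s11.pkl');crop(c,260,160,350,230,8,'pics/g11s.png')
c=cam(viewer,'top');save(c,'t11.pkl');crop(c,260,180,360,250,8,'pics/g11.png')
E
```

```text
t 13.1 p [ 0.5621 -0.2248  0.1959] R
 [[0.954, 0.301, 0.0], [0.301, -0.954, -0.0], [0.0, 0.0, -1.0]] q [ 0.89  0.4  -0.74  1.53  0.28  1.31  0.41] F [ 1.47 -0.3  -0.64] w 0.0865
[0.635, -0.06, 0.17] ([119.0, -135.3, 25.9], [0.0, -0.0, -0.8])
[0.565, -0.2165, 0.1] ([5.2, -7.0, 95.9], [0.0, -0.0, -0.8])
[0.565, -0.2165, 0.018] ([5.2, -7.0, 177.9], [0.0, -0.0, -0.8])
```

View pics/g11s.png

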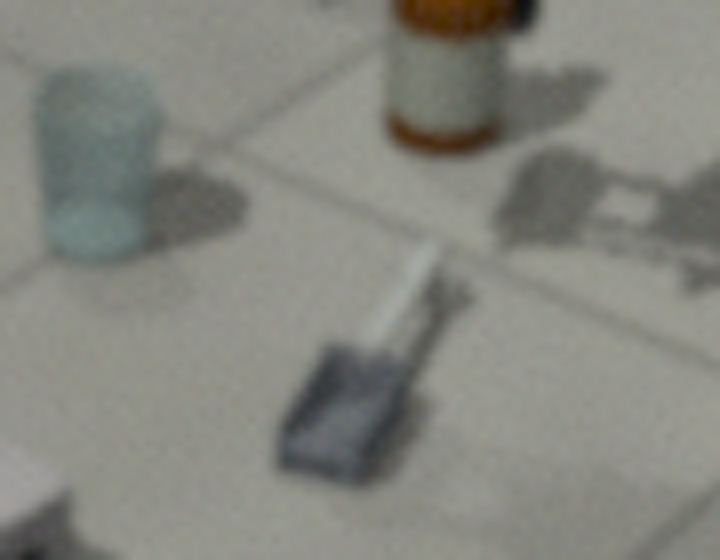

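View pics/g11.png

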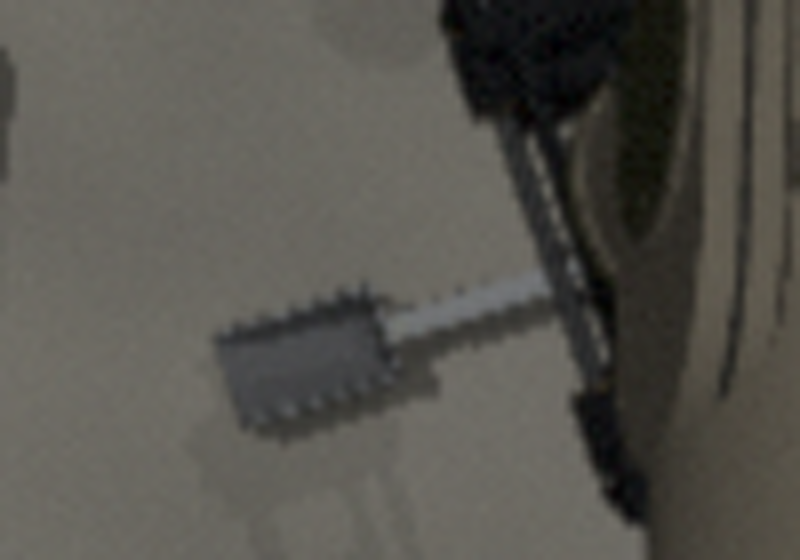

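The scoop stands upright and empty, with the gripper clear of it. Next is the lever: I'll compute the ball position and the approach.

```bash
cat > lev.py <<'E'
from bench import r
from h import *
s=r.read_state();brief(s)
c=load('top0.pkl');sd=load('side0.pkl')
b1=atz(c,165+118/8,150+558/8,.178);print('ball top ray',b1)
o1,d1=ray(c,165+118/8,150+558/8);o2,d2=ray(sd,180+257/5,180+212/5)
A=np.stack([d1,-d2],1);x=np.linalg.lstsq(A,o2-o1,rcond=None)[0];print('tri',o1+d1*x[0],o2+d2*x[1])
Rz=R.from_euler('z',RY);H=RD+Rz.apply([.03,.097,.075])
def ball(th): e=.736-th; return H+Rz.apply([-.154*np.cos(e),0,.154*np.sin(e)])
print('model',H,ball(0),ball(.45))
# tool: z down, x along reader y
Q=R.from_matrix(np.stack([Rz.apply([0,1,0]),Rz.apply([1,0,0]),[0,0,-1]],1))
B=ball(0)
for p in (B+[0,0,.08],B+[0,0,-.011]): print(p,rel(s,p,Q))
E
python3 lev.py
```

```text
t 13.2 p [ 0.5656 -0.2252  0.2013] R
 [[0.954, 0.3, 0.01], [0.3, -0.954, -0.004], [0.008, 0.007, -1.0]] q [ 0.88  0.4  -0.75  1.53  0.28  1.31  0.41] F [ 0.69 -0.19 -0.37] w 0.0868
ball top ray [0.5413786  0.22199337 0.178     ]
tri [0.54145818 0.2222545  0.17691877] [0.54030356 0.22138396 0.17662355]
model [0.65299481 0.2125536  0.075     ] [0.53916019 0.22087832 0.17838461] [0.50564378 0.22332938 0.11844601]
[0.53916019 0.22087832 0.25838461] ([109.3, -433.0, -59.3], [0.6, -0.2, -68.3])
[0.53916019 0.22087832 0.16738461] ([108.6, -433.7, 31.7], [0.6, -0.2, -68.3])
```

apply_moves:
  increments:
    - {"grip":60,"xyz":[8,-35,-40],"rotation":[0,0,-8]}
    - {"grip":80,"xyz":[22,-88,-65],"rotation":[0,0,-17]}
    - {"grip":80,"xyz":[36,-142,-68],"rotation":[0,0,-26]}
    - {"grip":80,"xyz":[50,-196,-68],"rotation":[0,0,-35]}
    - {"grip":80,"xyz":[63,-250,-68],"rotation":[0,0,-44]}

```text
time: 13.82
ee_pos: [0.5494, 0.0343, 0.2688]
eef_rot: [0.858, 0.513, 0.003, 0.005]
ft_force: [0.1, 0.5, -0.6]
width: 0.06
```

```bash
python3 lev.py
```

```text
t 13.82 p [0.5494 0.0343 0.2688] R
 [[0.473, 0.881, 0.011], [0.881, -0.473, -0.005], [0.001, 0.012, -1.0]] q [ 0.71  0.28 -1.01  1.57  0.25  1.42  0.75] F [ 0.13  0.48 -0.63] w 0.06
ball top ray [0.5413786  0.22199337 0.178     ]
tri [0.54145818 0.2222545  0.17691877] [0.54030356 0.22138396 0.17662355]
model [0.65299481 0.2125536  0.075     ] [0.53916019 0.22087832 0.17838461] [0.50564378 0.22332938 0.11844601]
[0.53916019 0.22087832 0.25838461] ([159.6, -97.4, 9.3], [0.7, 0.1, -24.0])
[0.53916019 0.22087832 0.16738461] ([159.5, -98.5, 100.3], [0.7, 0.1, -24.0])
```

apply_moves:
  increments:
    - {"grip":80,"xyz":[45,-28,0],"rotation":[0.7,0,-8]}
    - {"grip":80,"xyz":[90,-56,0],"rotation":[0.7,0,-16]}
    - {"grip":80,"xyz":[130,-80,5],"rotation":[0.7,0,-22]}
    - {"grip":80,"xyz":[160,-97,9],"rotation":[0.7,0,-24]}
    - {"grip":80,"xyz":[160,-97,9],"rotation":[0.7,0,-24]}

```text
time: 14.45
ee_pos: [0.5382, 0.2244, 0.259]
eef_rot: [0.731, 0.683, -0.0, -0.0]
ft_force: [1.2, -0.4, 0.0]
width: 0.0596
```

```bash
python3 lev.py;python3 - <<'E'
from bench import r,viewer
from h import *
c=cam(viewer,'side');save(c,'s12.pkl');crop(c,150,130,310,260,5,'pics/g12s.png')
c=cam(viewer,'top');save(c,'t12.pkl');crop(c,140,150,270,250,6,'pics/g12.png')
E
```

```text
t 14.45 p [0.5382 0.2244 0.259 ] R
 [[0.068, 0.998, -0.001], [0.998, -0.068, -0.0], [-0.0, -0.001, -1.0]] q [ 0.37  0.43 -1.1   1.49  0.38  1.46  0.76] F [ 1.24 -0.45  0.05] w 0.0596
ball top ray [0.5413786  0.22199337 0.178     ]
tri [0.54145818 0.2222545  0.17691877] [0.54030356 0.22138396 0.17662355]
model [0.65299481 0.2125536  0.075     ] [0.53916019 0.22087832 0.17838461] [0.50564378 0.22332938 0.11844601]
[0.53916019 0.22087832 0.25838461] ([-3.4, 1.2, 0.6], [-0.1, 0.0, 0.3])
[0.53916019 0.22087832 0.16738461] ([-3.4, 1.2, 91.6], [-0.1, 0.0, 0.3])
```

View pics/g12s.png

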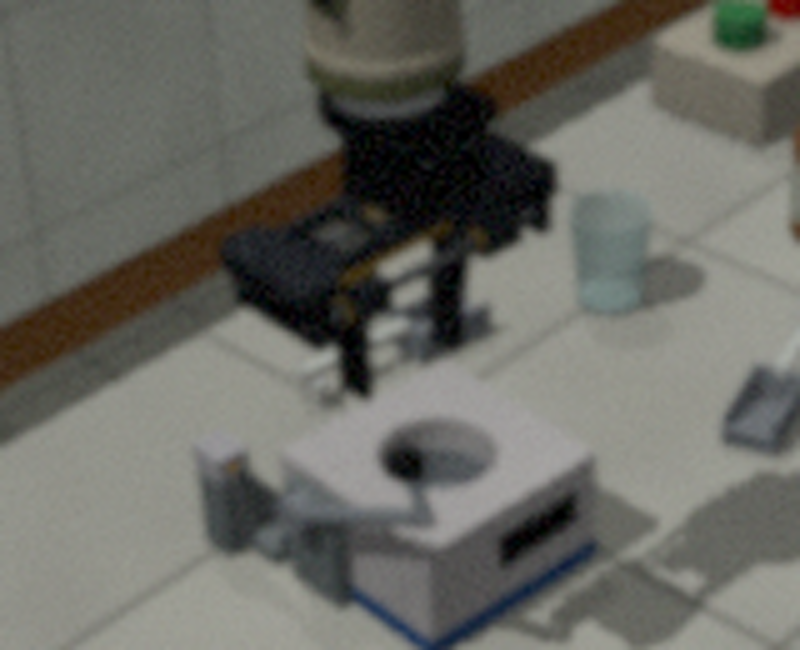

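View pics/g12.png

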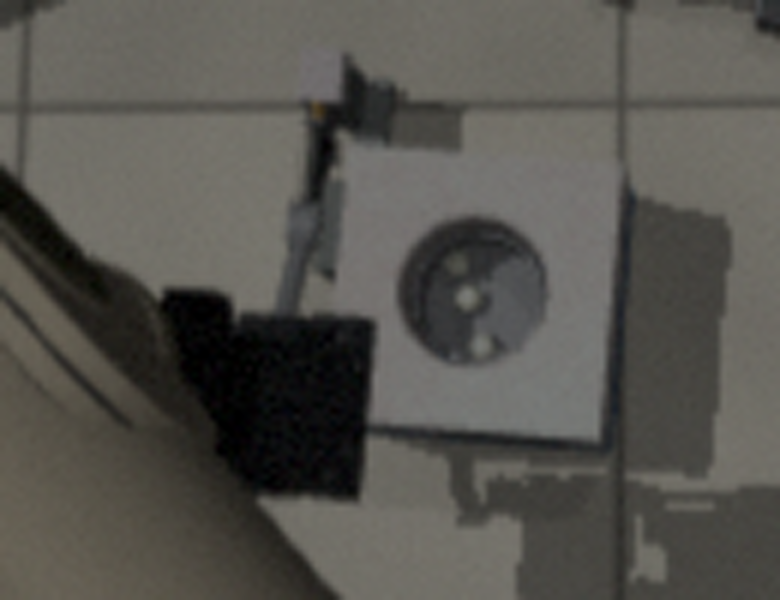

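apply_moves:
  increments:
    - {"grip":80,"xyz":[-3,2,30],"rotation":[0,0,0]}
    - {"grip":80,"xyz":[-3,2,55],"rotation":[0,0,0]}
    - {"grip":80,"xyz":[-3,2,75],"rotation":[0,0,0]}
    - {"grip":80,"xyz":[-3,2,88],"rotation":[0,0,0]}
    - {"grip":80,"xyz":[-3,2,92],"rotation":[0,0,0]}
  squeeze: 20

```text
time: 15.18
ee_pos: [0.5415, 0.2171, 0.1666]
eef_rot: [0.733, 0.68, -0.001, 0.001]
ft_force: [-0.0, 0.0, 0.2]
width: 0.0598
```

apply_moves:
  increments:
    - {"grip":120,"xyz":[0,0,0],"rotation":[0,0,0]}
    - {"grip":160,"xyz":[0,0,0],"rotation":[0,0,0]}
    - {"grip":200,"xyz":[0,0,0],"rotation":[0,0,0]}
    - {"grip":225,"xyz":[0,0,0],"rotation":[0,0,0]}
    - {"grip":225,"xyz":[0,0,0],"rotation":[0,0,0]}
  squeeze: 20

```text
time: 15.8
ee_pos: [0.542, 0.2234, 0.1674]
eef_rot: [0.731, 0.682, 0.004, -0.002]
ft_force: [11.6, 23.7, -13.6]
width: 0.0226
```

```bash
python3 - <<'E'
from bench import r,viewer
from h import *
brief(r.read_state())
c=cam(viewer,'side');save(c,'s13.pkl');crop(c,150,130,310,260,5,'pics/g13s.png')
E
```

```text
t 15.8 p [0.542  0.2234 0.1674] R
 [[0.069, 0.998, 0.004], [0.998, -0.069, 0.008], [0.009, 0.003, -1.0]] q [ 0.35  0.49 -1.06  1.61  0.44  1.29  0.72] F [ 11.6   23.68 -13.56] w 0.0226
```

View pics/g13s.png

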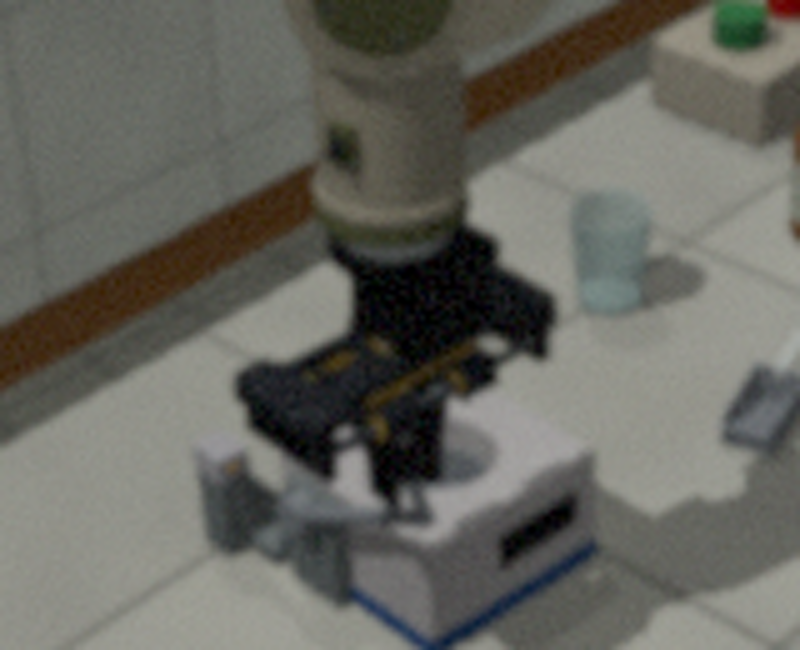

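The ball is gripped (22.6 mm opening). I'm pressing along the arc in stages and watching for clicks.

apply_moves:
  increments:
    - {"grip":240,"xyz":[0,-4,4],"rotation":[0,0,0]}
    - {"grip":240,"xyz":[0,-7,9],"rotation":[0,0,0]}
    - {"grip":240,"xyz":[0,-11,13.5],"rotation":[0,0,0]}
    - {"grip":240,"xyz":[0,-14,18],"rotation":[0,0,0]}
  squeeze: 35

```text
time: 16.35
ee_pos: [0.5294, 0.2254, 0.1506]
eef_rot: [0.731, 0.682, 0.006, -0.001]
ft_force: [3.9, 2.2, 5.8]
width: 0.0217
```

```bash
cat > ang.py <<'E'
from bench import r,viewer
from h import *
import sys
s=r.read_state();brief(s)
Rz=R.from_euler('z',RY);H=RD+Rz.apply([.03,.097,.075])
g=s['ee_pos']-.011*R.from_quat(s['eef_rot']).apply([0,0,1])
v=Rz.inv().apply(g-H);print('grasp rel hinge',np.round(v,4),'radius',np.hypot(v[0],v[2]),'theta',.736-np.arctan2(v[2],-v[0]))
c=cam(viewer,'side');save(c,sys.argv[1]+'.pkl');crop(c,180,190,260,250,9,'pics/'+sys.argv[1]+'.png')
for th in (0,.15,.3,.375,.45,.52):
    e=.5-th; q=H+Rz.apply([-.15*np.cos(e),0,.15*np.sin(e)]); print(th,'rod end px crop',np.round((proj(c,q)-[180,190])*9))
print('hinge px',np.round((proj(c,H)-[180,190])*9))
E
python3 ang.py a1
```

```text
t 16.35 p [0.5294 0.2254 0.1506] R
 [[0.07, 0.998, 0.007], [0.998, -0.07, 0.01], [0.011, 0.007, -1.0]] q [ 0.36  0.49 -1.07  1.67  0.44  1.25  0.7 ] F [3.91 2.23 5.82] w 0.0217
grasp rel hinge [-0.1242  0.0037  0.0866] radius 0.15146265163918454 theta 0.12708449439866665
0 rod end px crop [505. 385.]
0.15 rod end px crop [526. 444.]
0.3 rod end px crop [540. 502.]
0.375 rod end px crop [545. 529.]
0.45 rod end px crop [548. 555.]
0.52 rod end px crop [549. 579.]
hinge px [270. 377.]
```

View pics/a1.png

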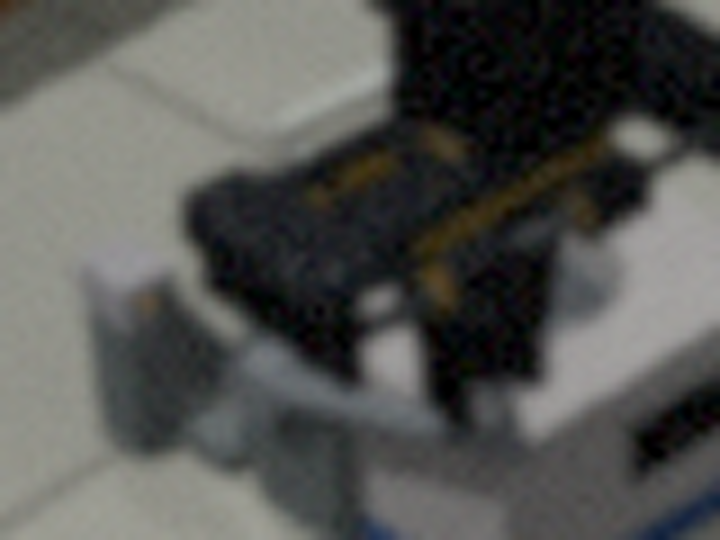

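apply_moves:
  increments:
    - {"grip":240,"xyz":[0,-4,6],"rotation":[0,0,0]}
    - {"grip":240,"xyz":[0,-7,12],"rotation":[0,0,0]}
    - {"grip":240,"xyz":[0,-10,17.5],"rotation":[0,0,0]}
    - {"grip":240,"xyz":[0,-13,23],"rotation":[0,0,0]}
    - {"grip":240,"xyz":[0,-13,23],"rotation":[0,0,0]}

```text
time: 17.02
ee_pos: [0.5169, 0.2266, 0.1276]
eef_rot: [0.731, 0.682, 0.007, -0.001]
ft_force: [1.7, -1.3, 6.9]
width: 0.0212
```

```bash
python3 ang.py a2|grep -v px
```

```text
t 17.02 p [0.5169 0.2266 0.1276] R
 [[0.069, 0.998, 0.009], [0.998, -0.07, 0.01], [0.011, 0.008, -1.0]] q [ 0.36  0.49 -1.07  1.72  0.45  1.19  0.68] F [ 1.69 -1.25  6.88] w 0.0212
grasp rel hinge [-0.1369  0.004   0.0636] radius 0.1509272391746414 theta 0.3009266227225958
```

View pics/a2.png

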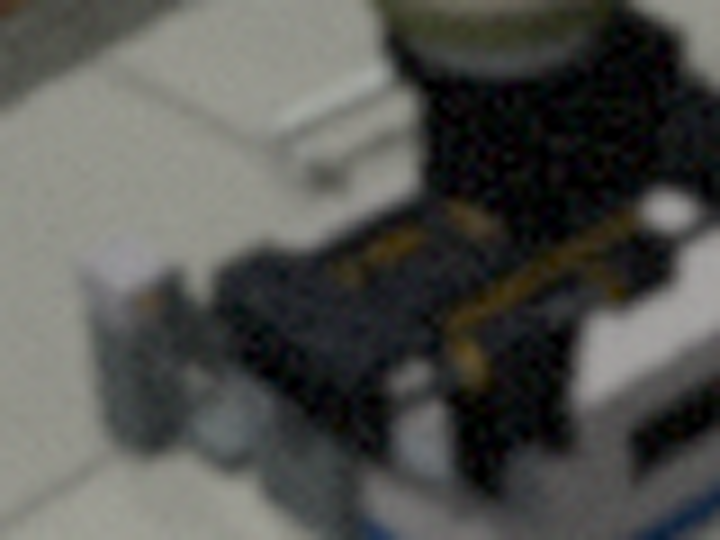

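apply_moves:
  increments:
    - {"grip":240,"xyz":[0,-3,6],"rotation":[0,0,0]}
    - {"grip":240,"xyz":[0,-5,11],"rotation":[0,0,0]}
    - {"grip":240,"xyz":[0,-6,15],"rotation":[0,0,0]}
    - {"grip":240,"xyz":[0,-7,18],"rotation":[0,0,0]}
    - {"grip":240,"xyz":[0,-7,18],"rotation":[0,0,0]}

```text
time: 17.7
ee_pos: [0.5102, 0.2272, 0.1101]
eef_rot: [0.731, 0.682, 0.007, -0.001]
ft_force: [-1.2, -1.4, 5.9]
width: 0.022
```

```bash
python3 ang.py a3;python3 - <<'E'
from bench import r,viewer
from h import *
c=cam(viewer,'top');save(c,'t14.pkl');crop(c,140,150,270,250,6,'pics/g14.png')
E
```

```text
t 17.7 p [0.5102 0.2272 0.1101] R
 [[0.07, 0.998, 0.009], [0.998, -0.07, 0.01], [0.01, 0.008, -1.0]] q [ 0.36  0.49 -1.06  1.75  0.46  1.16  0.66] F [-1.23 -1.43  5.92] w 0.022
grasp rel hinge [-0.1436  0.0041  0.0461] radius 0.1508108583642972 theta 0.4256150923492304
0 rod end px crop [505. 385.]
0.15 rod end px crop [526. 444.]
0.3 rod end px crop [540. 502.]
0.375 rod end px crop [545. 529.]
0.45 rod end px crop [548. 555.]
0.52 rod end px crop [549. 579.]
hinge px [270. 377.]
```

View pics/a3.png

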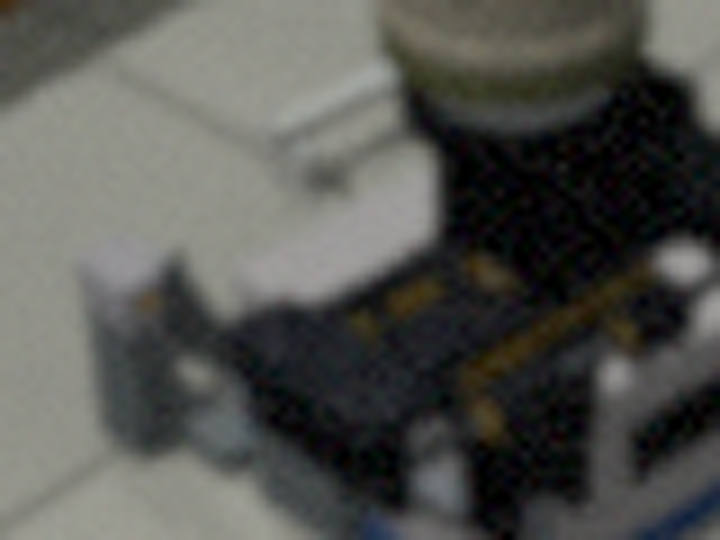

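View pics/g14.png

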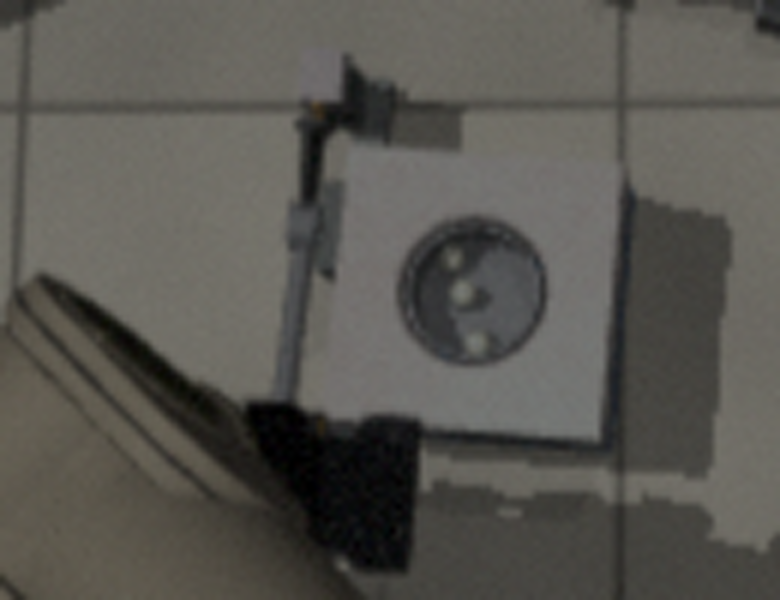

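```bash
python3 - <<'E'
from h import *
for f in('t12.pkl','t14.pkl'):
  c=load(f);P=cloud(c);r=np.hypot(P[...,0]-.616,P[...,1]-.118)
  z=P[r<.02][:,2];print(f,np.percentile(z,[5,25,50,75,95]).round(4))
  for u,v in((455,262),(463,294),(478,343)) if f[1:3]=='14' else ((457,264),(468,297),(482,345)):
    print(atd(c,140+u/6,150+v/6).round(4))
E
```

```text
t12.pkl [0.0316 0.0343 0.0356 0.0377 0.0497]
[0.6364 0.1328 0.0519]
[0.6178 0.1264 0.0519]
[0.5914 0.1186 0.0481]
t14.pkl [0.0532 0.0559 0.0577 0.0601 0.0707]
[0.6352 0.1317 0.0677]
[0.6172 0.1268 0.0695]
[0.5896 0.1175 0.0746]
```

apply_moves:
  increments:
    - {"grip":240,"xyz":[0,-0.5,2],"rotation":[0,0,0]}
    - {"grip":240,"xyz":[0,-1,3],"rotation":[0,0,0]}
    - {"grip":240,"xyz":[0,-1,3],"rotation":[0,0,0]}
    - {"grip":240,"xyz":[0,-1,3],"rotation":[0,0,0]}
    - {"grip":240,"xyz":[0,-1,3],"rotation":[0,0,0]}

```text
time: 18.42
ee_pos: [0.5094, 0.2273, 0.1077]
eef_rot: [0.731, 0.682, 0.007, -0.0]
ft_force: [-1.1, -1.4, 6.8]
width: 0.0212
```

```bash
python3 ang.py a4|grep -v px;python3 - <<'E'
from bench import r,viewer
from h import *
for i in range(2):
  c=cam(viewer,'top');P=cloud(c);q=np.hypot(P[...,0]-.616,P[...,1]-.118)
  print(np.percentile(P[q<.02][:,2],[25,50]).round(4));s=r.read_state();print(s['ee_pos'],s['ft_force'],s['width'],np.abs(s['joint_vel']).max())
cv2.imwrite('pics/fin.png',cv2.resize(c['img'],None,fx=1.5,fy=1.5))
c=cam(viewer,'side');cv2.imwrite('pics/fins.png',cv2.resize(c['img'],None,fx=1.5,fy=1.5))
E
```

```text
t 18.43 p [0.5094 0.2273 0.1077] R
 [[0.07, 0.998, 0.009], [0.998, -0.07, 0.009], [0.01, 0.009, -1.0]] q [ 0.36  0.49 -1.06  1.76  0.47  1.16  0.66] F [-1.08 -1.39  6.85] w 0.0212
grasp rel hinge [-0.1444  0.0041  0.0437] radius 0.15087551136025407 theta 0.44202213729746054
[0.0574 0.0586]
[0.50939915 0.22725282 0.10773363] [-0.81010073 -1.35124375  6.56665385] 0.021831550002266734 0.002487233733971741
[0.057  0.0589]
[0.50937879 0.2272895  0.1077448 ] [-0.91421359 -0.93183016  6.77008237] 0.021424406300720403 0.0013828345246655158
```

View pics/fin.png

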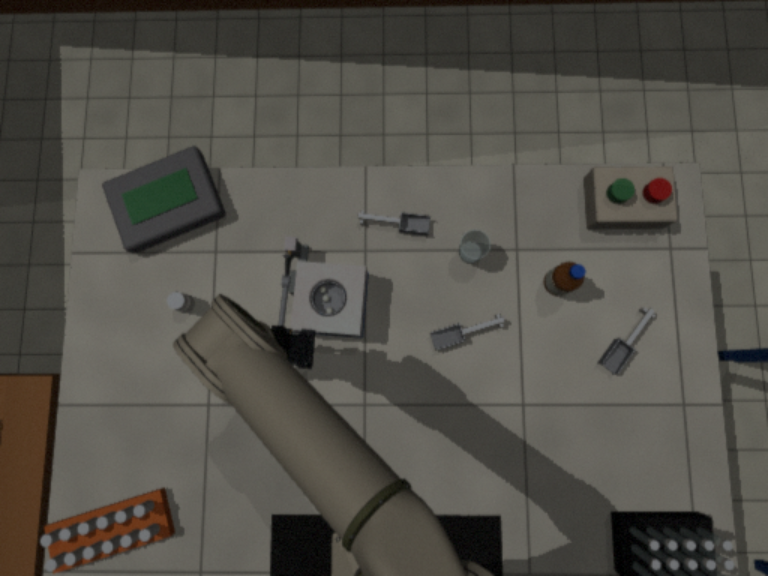

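View pics/fins.png

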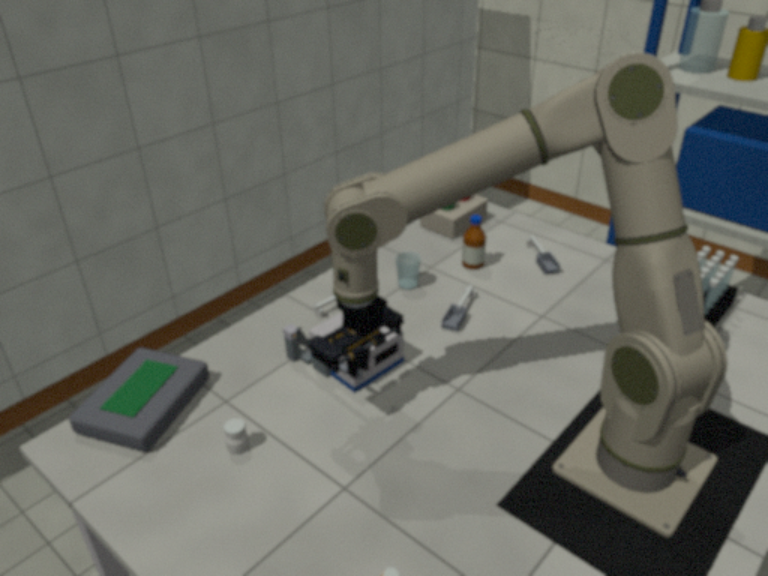

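The final pictures show the beads in the raised cup at (328,297), the scoop standing at (468,332), and the bottle, beaker and jar where they were. The lever is held still at about 0.44 rad, so I'm handing in.

```bash
python3 -c "
from bench import r
print(r.close_job())"
```

```text
the job is handed in; nothing more can be done
None
```

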